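# Clamp a short blank in the notched holding jig

## Task

Clamp the wooden block that lies in the holding jig, ready for moulding: squeeze the release lever of the sliding jaw, bring the jaw up to the block and let go so that it latches in the closest notch that still leaves the block room, because the cam-driven presser takes up only about one notch. Then swing the cam lever round until the block is held tight and square between jaw and presser, without forcing it, and leave the other block and the things beside the jig where they lie.

Things in the scene. Friction and masses are not known exactly. Their poses are not given: they have to be found in the camera images.
- jig: holding jig fixed on the table: aluminium beam with a notched steel strip on top, a sliding jaw and, at one end, a cam-driven presser. Origin on the table under the beam's front face; +y along the beam to the cam, +x to its back, z up. Beam: x 0 to 30, y -178 to 102, 40 mm high. The block to clamp lies on the table in front of it (x about -32 mm, length along y), between jaw and presser
- jaw: sliding jaw: carriage on the beam with a plate that reaches 66 mm out in front of it, 38 mm high. Axes as the jig's, slides along y. Origin on the table where its wooden face (looks to +y) meets the line of the beam's front face: at y -95.5 mm + travel in the jig's frame. Travel starts at 0 to 40 mm, latched or not. Notches at travel 0, 14, 28 ... 126 mm; tooth play 1.5 mm either way; slides with 1.5 N unlatched
- jaw_grip (a point): middle of the squeeze grip on the carriage, 92 mm above the table: a fixed grey post (cam side) and the dark release paddle, both 26 mm wide across the beam, upright, tops at 108 to 112 mm, nothing beside them above 66 mm. Over their outer faces, along the beam: 37 mm at rest (this point is midway), about 23 mm fully squeezed. It moves with the carriage
- release (a joint): release lever angle, rad: 0 = latch tooth fully down in a notch, 0.21 = tooth riding on the strip, over 0.25 = lifted clear, 0.32 = fully squeezed. A spring returns it: 3.5 N at the paddle at rest, 7 N fully squeezed
- presser: flat guided presser in front of the cam, 62 mm wide, 38 mm high, axes as the jig's. Origin on the table under the middle of its wooden face, which looks to -y; at cam angle 0 it is at y 95 mm of the jig. Opening between jaw and presser: 190.5 mm - travel - cam advance
- cam: steel spiral cam with its lever. Origin at table height on the pin, at x -32, y 124 mm of the jig; lever along its +x. Its yaw relative to the jig is the cam angle, 0 (open) to 2.2 rad, starts at 0 to 0.15, grows anticlockwise from above. It drives the presser towards the jaw by 6.5 mm per rad, 14 mm at most. Hinge friction 0.3 Nm; it stays where it is left
- cam_knob (a point): middle of the black upright handle at the end of the cam lever, 86 mm above the table, 96 mm from the pin: diameter 21 mm, from 62 to 106 mm above the table; the lever below it is 16 mm wide, 48 to 57 mm above the table. Once the block is tight, a push of 6 to 12 N along the arc is plenty; over 20 N bruises the wood
- offcut_1: pale pine block 50 x 110 x 32 mm, length along its y; origin at the centre of its underside. It lies either in the jig or behind it
- offcut_2: darker brown block 60 x 75 x 22 mm, length along its y; origin at the centre of its underside. It lies either in the jig or behind it
- tape_measure: pocket tape, 36 x 78 x 61 mm, on the table at the right; origin at the centre of its underside
- setting_block: small block with a black knob, 40 x 60 x 46 mm, on the table at the right; origin at the centre of its underside
- wedge: beech wedge 30 x 120 x 24 mm, on the table at the left behind the jig; origin at the centre of its underside

How it is judged (in metres and radians):
At the end, for the whole second after the job is handed in: The block in the jig lies flat and square to the jaw and is pinched between jaw and presser with more than 5 N on either, the latch tooth is down in its notch (release lever under 0.05 rad), the cam lever stays where it was left (value of joint release below 0.05 rad and ((contact force between each of jaw, presser and offcut_1 above 5 N and angle between offcut_1's own z axis and vertical below 0.06 rad and angle between the y axis of offcut_1 and the y axis of jig, either way round below 0.08 rad and linear speed of offcut_1 below 0.01 m/s) or (contact force between each of jaw, presser and offcut_2 above 5 N and angle between offcut_2's own z axis and vertical below 0.06 rad and angle between the y axis of offcut_2 and the y axis of jig, either way round below 0.08 rad and linear speed of offcut_2 below 0.01 m/s)) and angular speed of cam below 0.05 rad/s); the robot touches nothing.
It fails at once if the other block is pushed more than 20 mm ((x of offcut_1 in the frame of jig above 0.03 m and distance of offcut_1 from where it was at the start of the episode above 0.02 m) or (x of offcut_2 in the frame of jig above 0.03 m and distance of offcut_2 from where it was at the start of the episode above 0.02 m)).
It fails at once if the tape, the setting block or the wedge is moved more than 20 mm (distance of any of tape_measure, setting_block, wedge from where it was at the start of the episode above 0.02 m).
It fails at once if the block is squeezed with over 250 N and bruised (contact force between jaw and offcut_1 above 250 N or contact force between jaw and offcut_2 above 250 N).
It also fails if it takes over 64 s, if anything falls off the work surface, if the arm or the gripper's body presses on something with over 40 N, if the wrist force passes 120 N, or if a joint passes its speed limit or range.

## Robot

A 6-joint arm with a two-finger parallel gripper is mounted at the origin on a cart in front of the work surface, level with it; the furniture and walls round the work are solid. World frame = base frame: x ahead of the robot, y to its left, z up, the work surface at z = 0. Lengths are in m, angles in degrees, forces in N, time in s.
With the tool pointing down it reaches from about 0.35 to 0.875 m from the base axis. Payload 4.2 kg.
Tool frame: the origin (TCP) lies between the finger pads; the fingertips stand 14 mm ahead of it and the grasp point (between the pads) lies 5 mm behind it (r.tcp_to_tips is the distance from the TCP to the fingertips, in m); y points along the fingers, x is the direction in which the jaws open and shut, and the axes are right-handed (so a half turn about y gives the same grasp; the last joint's range is limited). The gripper opens to 87 mm and grips with 3 to 60 N. Pads are 19 mm wide; open, the fingers measure 117 mm over their backs; the gripper's body (75 mm by 190 mm) begins 51 mm behind the grasp point.
Start: joints at [-58.35, 22.042, 0.453, 0, -68.411, -14.817], TCP at [0.181, -0.598, 0.237] pointing down, gripper open.
Joint ranges: [-179.83, 179.83], [-69.29, 118.12], [-61.27, 80.66], [-181.25, 117.63], [-171.15, -9.14], [-177.46, 177.46]. Speed limits (degrees/s): [159.86, 159.86, 180, 180, 180, 180].

## Interface

Orientations are given as a 3x3 rotation matrix whose columns are the frame's x, y, z axes.
In Python, from station import sense, optics, ticket, r gives the robot as it stands.
- The arm moves only by the tool carry_out, never from a script. Its argument "steps" is a list that holds one entry, the list of rows, each a list of 6 numbers: the shift along the world's x, y, z in cm, then the turn, a rotation vector about the world's x, y, z in rad. A call has 1 to 20 rows; each row is the pose to reach, as a shift and turn from the pose commanded when the call began; what a row does not reach only later rows make up. A row lasts 1/8 s, in which the tool goes at most 62.5 mm and 10.7 degrees, less where a joint would pass 70% of its speed; a pose out of reach is approached as far as the arm can. A call with a gripper value outside its range is refused whole. "fingers" is the closure in counts, from 0 (fully open) to 255 (shut), set as the call begins (left out, the last holds). The fingers move at their own pace and stop on an object; the grip force is fixed at half the most. Time passes only in rows, so rows that repeat a pose let the fingers close. It gives the time, the measured TCP pose, the force and the opening at its end, in the units of the state.
- sense(): the state, without advancing time (a new reading comes with each control period).
- optics.capture(name): name is "scene" or "top"; returns a dict with "image" (420x560x3 uint8, red, green, blue), "fov_y" (degrees; the focal length in pixels is half the picture's height over the tangent of half this angle, whatever the lens; pixels are square), "cx", "cy" (the principal point, pixels), "rvec" (rotation vector, rad) and "tvec" (3), from world to camera coordinates, as OpenCV has them. Camera axes: x right, y down, z forward; pixel columns grow to the right and rows downward; lengths in m; the calibration is good to about 2 mm. A picture is of the moment at which its call begins. There is no depth.
- ticket.finish_job(): hands the job in, once; it reports no verdict.
The state is a dict: "time_s": time; "joints": joint angles; "joint_velocities": joint speeds; "effort": joint torques, N m; "tcp_pos": TCP position; "ee_rot": TCP orientation; "wrist_force": force on the tool from outside, world axes, zero at the start; "moment": the same for the moment, N m; "gripper_width": opening from 0.0 (shut) to 1.0 (fully open).
Only numpy, scipy, OpenCV 4.12 (cv2) and the standard library are available. Lean on these libraries where they do the work, as an engineer would, in place of code of your own. Each camera call takes 0.05 s, during which the arm holds its last target.

## Working session

There is one attempt and no reset: what is moved stays moved. The work goes in short steps, Python scripts to look and compute and a tool call to move; the robot and the scene stay as the last step left them, time stands still between calls to the robot, and variables do not carry over. Pictures are saved under pics/ and viewed, and the job is handed in when it is done.

Besides the shell and the picture viewer there is one more tool, called as name(argument=value, ...), one argument or row to a line, values as JSON. carry_out: Moves the arm, as the interface text tells. Its arguments: {"type":"object","properties":{"steps":{"type":"array","items":{"type":"array","items":{"type":"array","items":{"type":"number"}}}},"fingers":{"type":"number"}},"required":["steps"]}

```bash
mkdir -p pics; python3 - <<'E'
from station import sense, optics, ticket, r
import cv2
s=sense(); print({k:s[k] for k in ('time_s','tcp_pos','ee_rot','gripper_width','wrist_force')})
for n in('scene','top'):
    c=optics.capture(n); print(n,c['fov_y'],c['cx'],c['cy'],c['rvec'],c['tvec'])
    cv2.imwrite(f'pics/{n}0.png',c['image'][:,:,::-1])
E
```

```text
{'time_s': 0.0, 'tcp_pos': array([ 0.18083756, -0.5976538 ,  0.23546588]), 'ee_rot': array([[-2.89363221e-01, -6.96751018e-04, -9.57219119e-01],
       [ 9.57216867e-01,  2.07703356e-03, -2.89364052e-01],
       [ 2.18979093e-03, -9.99997600e-01,  6.59247079e-05]]), 'gripper_width': 0.9998867656051856, 'wrist_force': array([-0.02612051, -0.53005459, -0.15311088])}
scene 53.29581454087014 280.81607879747247 213.04732964043527 [ 0.76120984 -2.42354062  1.29471979] [0.43399678 0.28082077 0.58514114]
top 47.41803765586098 281.06849469994376 205.2053196137221 [ 2.16146619 -2.18928135  0.0940003 ] [-0.06800574  0.56952368  1.06120819]
```

View pics/scene0.png

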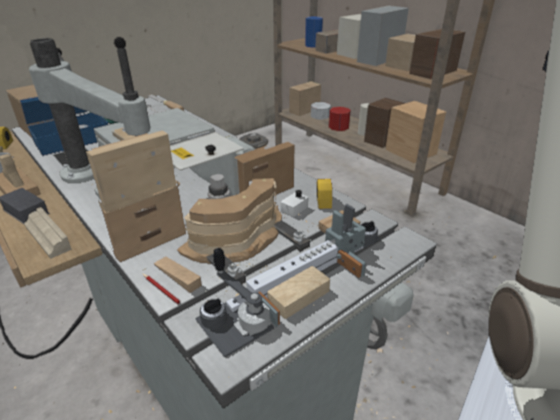

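View pics/top0.png

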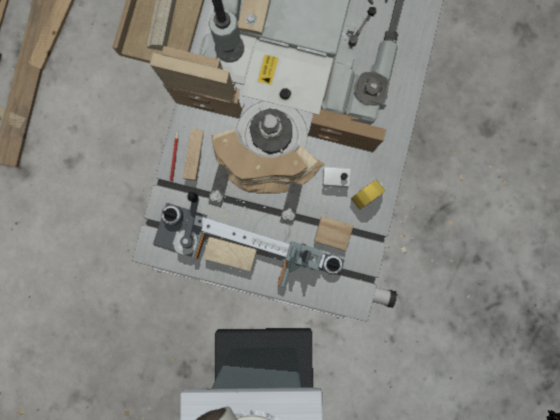

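```bash
python3 - <<'E'
import cv2
a=cv2.imread('pics/top0.png'); cv2.imwrite('pics/topc.png',cv2.resize(a[170:310,130:330],None,fx=4,fy=4,interpolation=cv2.INTER_CUBIC))
cv2.imwrite('pics/topc2.png',cv2.resize(a[180:320,260:410],None,fx=4,fy=4,interpolation=cv2.INTER_CUBIC))
a=cv2.imread('pics/scene0.png'); cv2.imwrite('pics/sc.png',cv2.resize(a[195:345,190:390],None,fx=4,fy=4,interpolation=cv2.INTER_CUBIC))
E
```

```text
(no output)
```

View pics/topc.png

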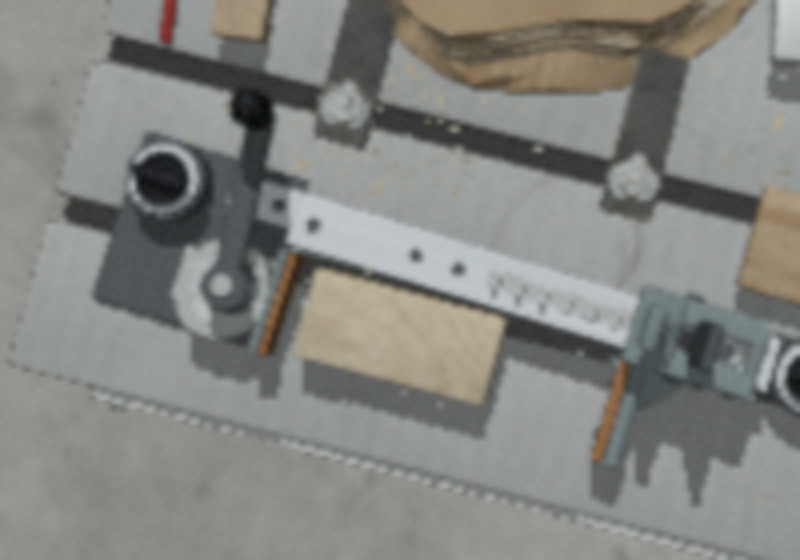

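View pics/topc2.png

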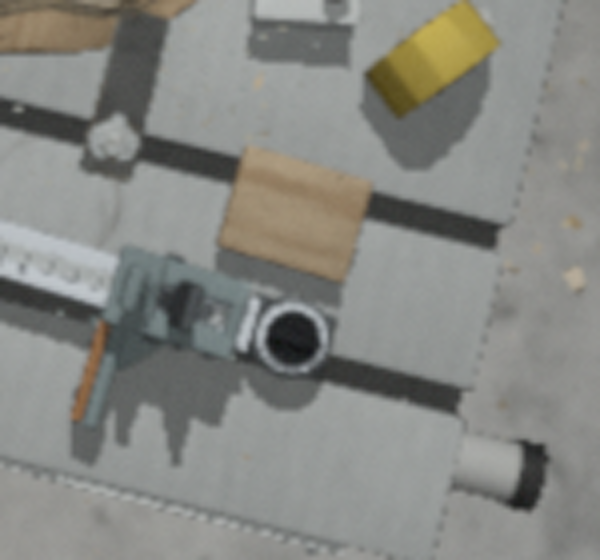

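View pics/sc.png

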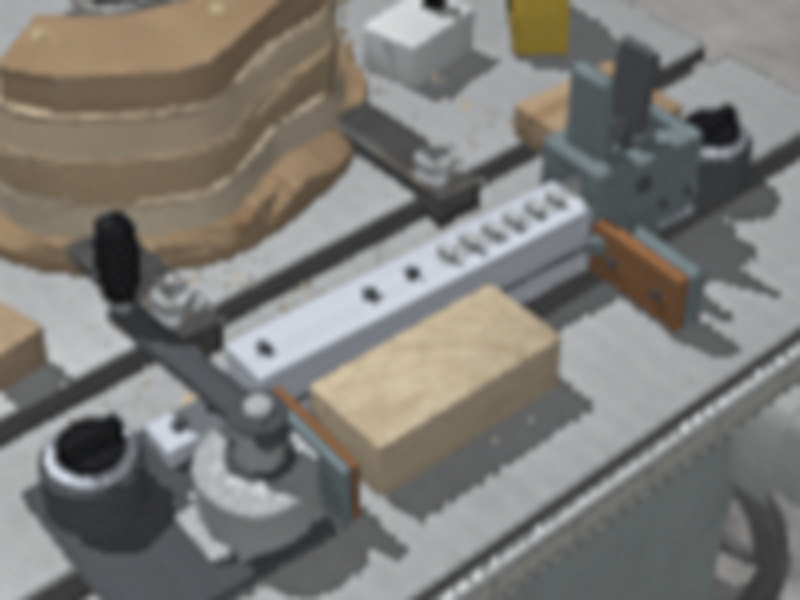

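```bash
cat > fit.py <<'E'
import numpy as np,cv2
from scipy.optimize import least_squares
CAM={'s':(53.29581454087014,280.816,213.047,[ 0.76120984,-2.42354062,1.29471979],[0.43399678,0.28082077,0.58514114]),
't':(47.41803765586098,281.0685,205.2053,[ 2.16146619,-2.18928135,0.0940003 ],[-0.06800574,0.56952368,1.06120819])}
def proj(n,P):
    f,cx,cy,rv,tv=CAM[n]; F=210/np.tan(np.radians(f/2))
    return cv2.projectPoints(np.array(P,float).reshape(-1,1,3),np.array(rv),np.array(tv),np.array([[F,0,cx],[0,F,cy],[0,0,1]]),None)[0][:,0]
def ray(n,uv,z):
    f,cx,cy,rv,tv=CAM[n]; F=210/np.tan(np.radians(f/2)); R=cv2.Rodrigues(np.array(rv))[0]
    d=R.T@np.array([(uv[0]-cx)/F,(uv[1]-cy)/F,1]); o=-R.T@np.array(tv); return o+d*(z-o[2])/d[2]
E
cat > f1.py <<'E'
from fit import *
T=lambda u,v:('t',130+u/4-.375,170+v/4-.375); S=lambda u,v:('s',190+u/4-.375,195+v/4-.375)
def pts(p):
    tr,ca=p[3],p[4]; ad=6.5*ca
    kx,ky=-32+96*np.cos(ca),124+96*np.sin(ca)
    jl=-95.5+tr; pf=95-ad
    L=[(T(299,255),(-1,pf,38)),(T(268,356),(-63,pf,38)),(T(624,360),(0,jl,38)),(T(594,460),(-66,jl,38)),
    (T(250,105),(kx,ky,106)),(S(115,217),(kx,ky,106)),(S(122,300),(kx,ky,62)),
    (T(290,190),(30,102,40)),(T(288,247),(0,102,40)),(S(228,350),(30,102,40)),(S(264,386),(0,102,40)),
    (S(592,222),(0,jl,38)),(S(690,290),(-66,jl,38)),(S(280,388),(-1,pf,38)),(S(357,470),(-63,pf,38))]
    bx,by,bw=p[5:8]; c,s=np.cos(bw),np.sin(bw)
    for (dx,dy),t,ss in [((25,55),(318,268),(312,388)),((25,-55),(505,315),(493,286)),((-25,-55),(485,403),(560,337)),((-25,55),(298,358),(382,442))]:
        q=(bx+c*dx-s*dy,by+s*dx+c*dy,32); L+=[(T(*t),q),(S(*ss),q)]
    return L
def w(p,q):
    c,s=np.cos(p[2]),np.sin(p[2]); x,y,z=q; return (p[0]+(c*x-s*y)/1e3,p[1]+(s*x+c*y)/1e3,z/1e3)
def res(p):
    return np.concatenate([proj(n,[w(p,q)])[0]-[u,v] for (n,u,v),q in pts(p)])
g=ray('t',(200,230),.04)
best=min((least_squares(res,[g[0],g[1]-.1,y0,20,.07,-32,20,0],loss='soft_l1') for y0 in(-.5,0,.5)),key=lambda r:r.cost)
p=best.x;print(p.round(4),best.cost)
for (n,u,v),q in pts(p): print(n,np.array(q).round(1),(proj(n,[w(p,q)])[0]-[u,v]).round(2))
print('knob',w(p,(-32+96*np.cos(p[4]),124+96*np.sin(p[4]),86)),'pin',w(p,(-32,124,0)))
E
python3 f1.py
```

```text
[ 4.78600e-01  9.30000e-03 -3.20800e-01 -1.49410e+00  9.47000e-02
 -2.76696e+01  2.43590e+01  6.12000e-02] 23.535147400743604
t [-1.  94.4 38. ] [-1.06 -0.38]
t [-63.   94.4  38. ] [-2.15  0.98]
t [  0. -97.  38.] [-0.52 -0.91]
t [-66. -97.  38.] [-2.05  2.7 ]
t [ 63.6 133.1 106. ] [-1.83  1.31]
s [ 63.6 133.1 106. ] [0.02 0.3 ]
s [ 63.6 133.1  62. ] [ 0.44 -1.24]
t [ 30 102  40] [2.2  1.58]
t [  0 102  40] [-1.55  0.13]
s [ 30 102  40] [-0.72 -1.51]
s [  0 102  40] [-0.51 -1.12]
s [  0. -97.  38.] [ 0.58 -1.73]
s [-66. -97.  38.] [ 0.08 -1.32]
s [-1.  94.4 38. ] [-0.57 -2.31]
s [-63.   94.4  38. ] [ 1.   -1.85]
t [-6.1 80.8 32. ] [-0.34  0.45]
s [-6.1 80.8 32. ] [-0.54 -1.47]
t [  0.6 -29.   32. ] [0.36 0.73]
s [  0.6 -29.   32. ] [-1.08 -2.18]
t [-49.3 -32.1  32. ] [-0.21  0.56]
s [-49.3 -32.1  32. ] [ 0.85 -1.45]
t [-56.   77.7  32. ] [-1.1  -0.32]
s [-56.   77.7  32. ] [0.17 0.79]
knob (np.float64(0.5808552874039211), np.float64(0.11552850772961083), 0.086) pin (np.float64(0.4872982174081808), np.float64(0.1370476771794792), 0.0)
```

```bash
cat > ov.py <<'E'
from fit import *
import sys
def overlay(p,imgs,out,crop,k=4):
    tr,ca=p[3],p[4]
    def w(q):
        c,s=np.cos(p[2]),np.sin(p[2]); x,y,z=q; return (p[0]+(c*x-s*y)/1e3,p[1]+(s*x+c*y)/1e3,z/1e3)
    for n in 'st':
        a=cv2.imread(imgs[n]); x0,y0,x1,y1=crop[n]
        b=cv2.resize(a[y0:y1,x0:x1],None,fx=k,fy=k,interpolation=cv2.INTER_CUBIC)
        def line(qs,col):
            u=(proj(n,[w(q) for q in qs])-[x0,y0]+.5)*k
            cv2.polylines(b,[np.round(u*8).astype(int).reshape(-1,1,2)],False,col,1,cv2.LINE_AA,3)
        jl=-95.5+tr;pf=95-6.5*ca
        for z in(0,40): line([(0,-178,z),(0,102,z),(30,102,z),(30,-178,z),(0,-178,z)],(0,0,255))
        line([(0,jl,38),(-66,jl,38),(-66,jl,0),(0,jl,0)],(255,0,0))
        line([(-1,pf,38),(-63,pf,38),(-63,pf,0),(-1,pf,0),(-1,pf,38)],(255,0,0))
        kx,ky=-32+96*np.cos(ca),124+96*np.sin(ca)
        for z in(62,106): line([(kx+10.5*np.cos(t),ky+10.5*np.sin(t),z) for t in np.linspace(0,6.3,25)],(0,255,255))
        line([(-32,124,0),(-32,124,57),(kx,ky,57)],(0,255,255))
        gy=jl+ (p[8] if len(p)>8 else -60)
        bx,by,bw=p[5:8]; c,s=np.cos(bw),np.sin(bw)
        for z in (0,32): line([(bx+c*dx-s*dy,by+s*dx+c*dy,z) for dx,dy in((25,55),(25,-55),(-25,-55),(-25,55),(25,55))],(0,255,0))
        cv2.imwrite(f'pics/{out}_{n}.png',b)
E
python3 - <<'E'
from ov import *
overlay([.4786,.0093,-.3208,-1.49,.0947,-27.7,24.4,.0612],{'s':'pics/scene0.png','t':'pics/top0.png'},'ov1',{'s':(190,195,390,345),'t':(150,170,350,310)})
E
```

```text
(no output)
```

View pics/ov1_s.png

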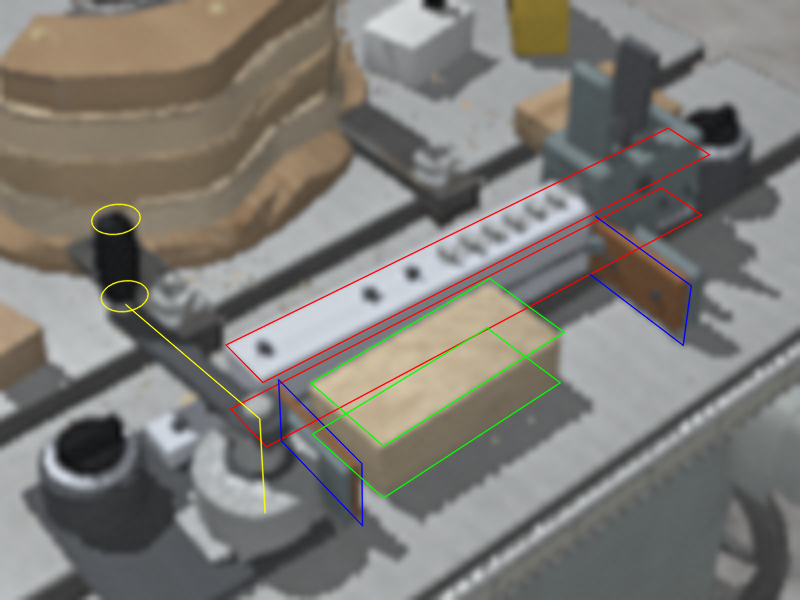

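View pics/ov1_t.png

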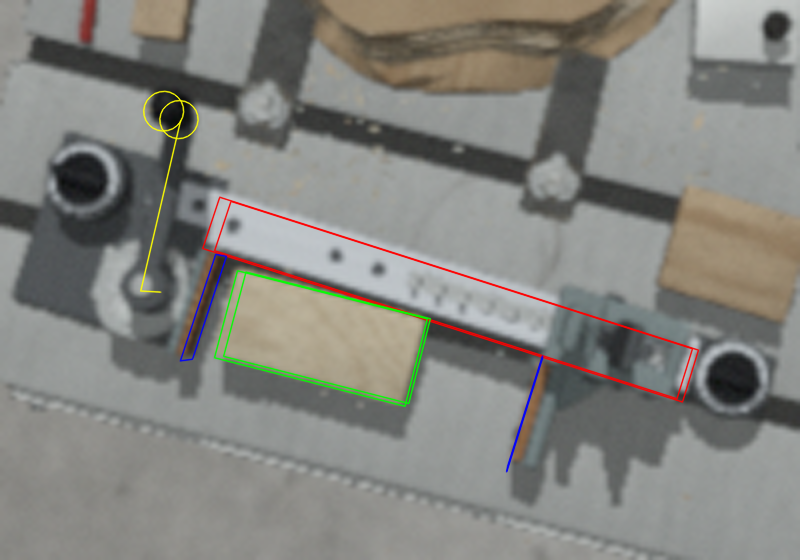

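```bash
python3 - <<'E'
import cv2
a=cv2.imread('pics/top0.png'); 
cv2.imwrite('pics/t1.png',cv2.resize(a[180:270,150:250],None,fx=8,fy=8,interpolation=cv2.INTER_CUBIC)[:600])
cv2.imwrite('pics/t2.png',cv2.resize(a[220:290,260:350],None,fx=8,fy=8,interpolation=cv2.INTER_CUBIC))
a=cv2.imread('pics/scene0.png')
cv2.imwrite('pics/s1.png',cv2.resize(a[240:330,200:290],None,fx=6.6666,fy=6.6666,interpolation=cv2.INTER_CUBIC))
cv2.imwrite('pics/s2.png',cv2.resize(a[200:280,290:380],None,fx=7,fy=7,interpolation=cv2.INTER_CUBIC))
E
```

```text
(no output)
```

View pics/t1.png

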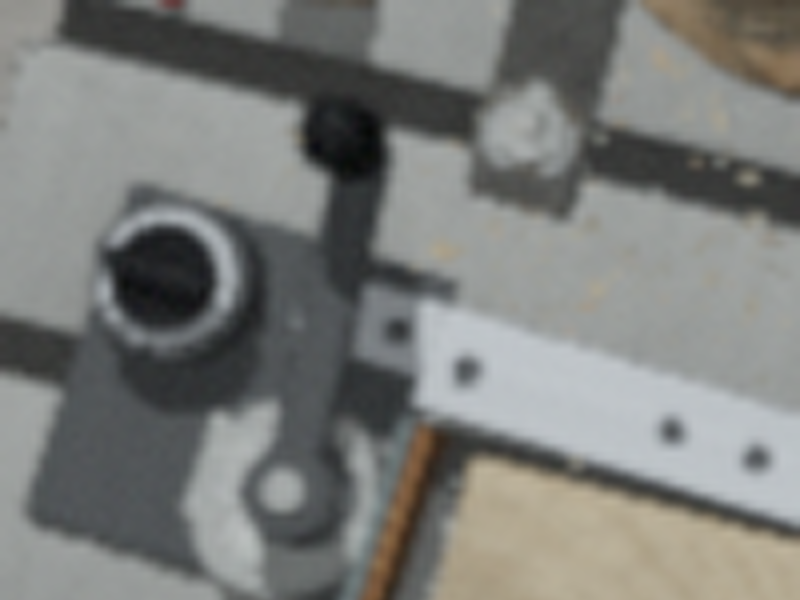

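View pics/t2.png

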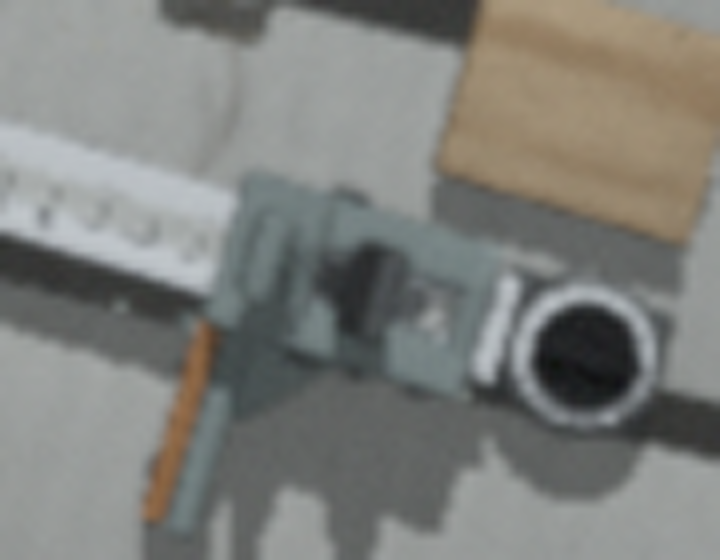

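View pics/s1.png

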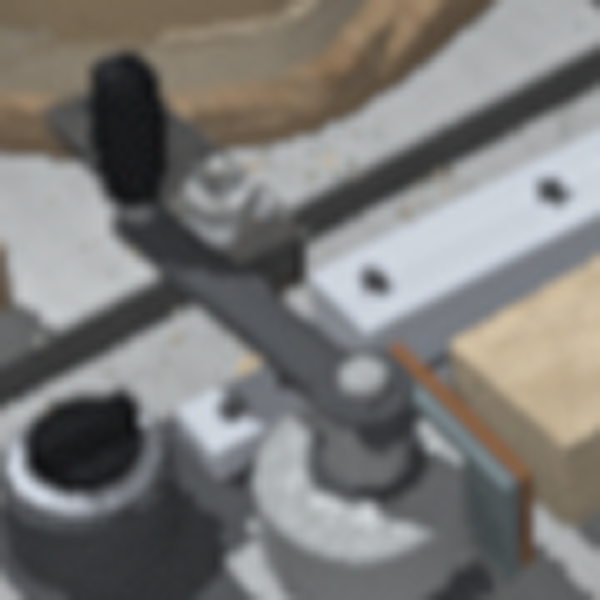

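View pics/s2.png

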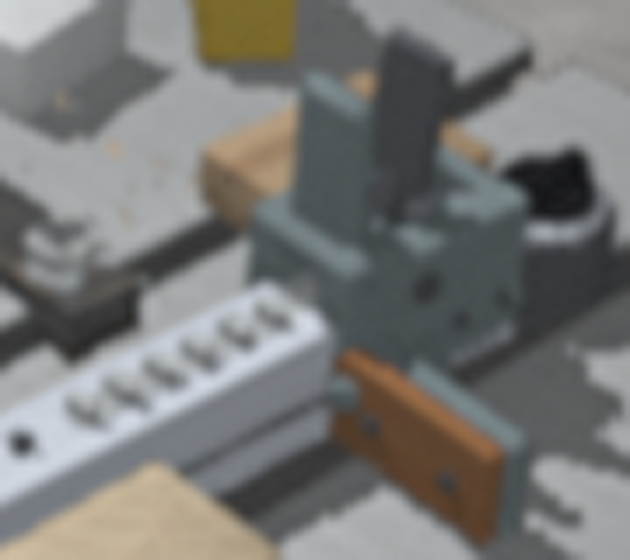

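```bash
cat > f2.py <<'E'
from fit import *
T1=lambda u,v:('t',150+u/8-.44,180+v/8-.44);T2=lambda u,v:('t',260+u/8-.44,220+v/8-.44)
S1=lambda u,v:('s',200+u/6.6667-.42,240+v/6.6667-.42); S2=lambda u,v:('s',290+u/7-.43,200+v/7-.43)
T=lambda u,v:('t',130+u/4-.375,170+v/4-.375); S=lambda u,v:('s',190+u/4-.375,195+v/4-.375)
def pts(p):
    tr,ca=p[3],p[4]; ad=6.5*ca
    kx,ky=-32+96*np.cos(ca),124+96*np.sin(ca)
    jl=-95.5+tr; pf=95-ad
    L=[(T1(443,428),(-1,pf,38)),(T(268,356),(-63,pf,38)),(T2(200,322),(0,jl,38)),(T2(147,520),(-66,jl,38)),
    (T1(340,128),(kx,ky,100)),(S1(127,62),(kx,ky,106)),(S1(135,200),(kx,ky,62)),
    (T1(283,490),(-32,124,p[12])),(S1(363,375),(-32,124,p[12])),
    (T1(368,282),(30,102,40)),(T1(350,355),(0,102,40)),(S1(178,407),(30,102,40)),(S1(212,452),(0,102,40)),
    (S2(340,360),(0,jl,38)),(S2(500,455),(-66,jl,38)),(S2(490,543),(-66,jl,0)),(S1(397,347),(-1,pf,38)),(S1(530,475),(-63,pf,38)),
    (T2(238,190),(30,p[8],40)),(T2(213,292),(0,p[9],40)),(S2(262,283),(30,p[10],40)),(S2(330,335),(0,p[11],40)),
    (T1(430,298),(30,p[13],40)),(T1(415,408),(0,p[14],40)),(S1(312,285),(30,p[15],40)),(S1(365,337),(0,p[16],40))]
    bx,by,bw=p[5:8]; c,s=np.cos(bw),np.sin(bw)
    for (dx,dy),t,ss in [((25,55),(318,268),(312,388)),((25,-55),(505,315),(493,286)),((-25,-55),(485,403),(560,337)),((-25,55),(298,358),(382,442))]:
        q=(bx+c*dx-s*dy,by+s*dx+c*dy,32); L+=[(T(*t),q),(S(*ss),q)]
    return L
def w(p,q):
    c,s=np.cos(p[2]),np.sin(p[2]); x,y,z=q; return (p[0]+(c*x-s*y)/1e3,p[1]+(s*x+c*y)/1e3,z/1e3)
def res(p):
    d={'t':p[17:19],'s':p[19:21]}
    r=np.concatenate([proj(n,[w(p,q)])[0]+d[n]-[u,v] for (n,u,v),q in pts(p)])
    return np.concatenate([r,p[17:21]])
if __name__=='__main__':
    b=least_squares(res,[.4786,.0093,-.3,0,.09,-28,24,.05,-100,-100,-100,-100,60,90,90,90,90,0,0,0,0],loss='soft_l1',x_scale=[.01,.01,.01,1,.01,1,1,.01]+[1]*13)
    p=b.x;print(p.round(4).tolist(),b.cost)
    J=b.jac; print('sd',np.sqrt(np.diag(np.linalg.inv(J.T@J)))[:8].round(4))
    for (n,u,v),q in pts(p): print(n,np.array(q).round(1),(proj(n,[w(p,q)])[0]-[u,v]).round(2))
    print('knob',w(p,(-32+96*np.cos(p[4]),124+96*np.sin(p[4]),86)),'pin',w(p,(-32,124,0)))
    np.save('p.npy',p)
    from ov import overlay
    overlay(p,{'s':'pics/scene0.png','t':'pics/top0.png'},'ov2',{'s':(190,195,390,345),'t':(150,170,350,310)})
E
python3 f2.py
```

```text
[0.4825, 0.011, -0.3025, -5.4917, 0.05, -30.6061, 22.0275, 0.0416, -98.6705, -100.0627, -101.4851, -100.0595, 67.2989, 102.37, 97.1906, 97.916, 99.5332, 0.2858, -0.5062, 0.1757, 1.2694] 112.27070911281456
sd [1.9000e-03 2.4000e-03 6.2000e-03 2.1572e+00 2.2600e-02 1.1401e+00
 1.8711e+00 1.5900e-02]
t [-1.  94.7 38. ] [-2.72 -1.13]
t [-63.   94.7  38. ] [-2.76  0.06]
t [   0. -101.   38.] [ 1.73 -3.14]
t [ -66. -101.   38.] [-0.14  0.87]
t [ 63.9 128.8 100. ] [-0.91  1.43]
s [ 63.9 128.8 106. ] [-0.42 -0.12]
s [ 63.9 128.8  62. ] [ 0.55 -1.61]
t [-32.  124.   67.3] [-2.14  0.52]
s [-32.  124.   67.3] [-1.41 -1.03]
t [ 30 102  40] [7.54 2.85]
t [  0 102  40] [5.76 6.6 ]
s [ 30 102  40] [ 17.64 -19.66]
s [  0 102  40] [ 21.96 -17.14]
s [   0. -101.   38.] [-1.26 -4.09]
s [ -66. -101.   38.] [ 0.13 -0.67]
s [ -66. -101.    0.] [-0.39  1.65]
s [-1.  94.7 38. ] [-2.   -2.05]
s [-63.   94.7  38. ] [-0.7  -0.58]
t [ 30.  -98.7  40. ] [-0.17  0.08]
t [   0.  -100.1   40. ] [-0.29  0.51]
s [  30.  -101.5   40. ] [-0.09 -1.11]
s [   0.  -100.1   40. ] [-0.1  -1.12]
t [ 30.  102.4  40. ] [-0.37  0.81]
t [ 0.  97.2 40. ] [-0.31  0.59]
s [30.  97.9 40. ] [-0.57 -2.32]
s [ 0.  99.5 40. ] [ 0.16 -0.5 ]
t [-7.9 78.  32. ] [-0.31  0.47]
s [-7.9 78.  32. ] [-0.5  -1.49]
t [ -3.3 -31.9  32. ] [0.38 0.81]
s [ -3.3 -31.9  32. ] [-0.99 -2.16]
t [-53.3 -34.   32. ] [-0.22  0.63]
s [-53.3 -34.   32. ] [ 0.92 -1.41]
t [-57.9  75.9  32. ] [-1.09 -0.31]
s [-57.9  75.9  32. ] [0.19 0.79]
knob (np.float64(0.5818948098752947), np.float64(0.11486773983466632), 0.086) pin (np.float64(0.48893965412643814), np.float64(0.13885396545909134), 0.0)
```

```bash
python3 - <<'E'
s=open('f2.py').read()
s=s.replace("    (T1(368,282),(30,102,40)),(T1(350,355),(0,102,40)),(S1(178,407),(30,102,40)),(S1(212,452),(0,102,40)),\n","")
s=s.replace("(S1(312,285),(30,p[15],40)),(S1(365,337),(0,p[16],40))","(S1(312,285),(30,102,40)),(S1(365,337),(0,102,40))")
s=s.replace("(T2(200,322),(0,jl,38))","(T2(200,322),(p[15],jl,38))").replace("(S2(340,360),(0,jl,38))","(S2(340,360),(p[16],jl,38))")
s=s.replace("60,90,90,90,90,","60,90,90,0,0,")
open('f3.py','w').write(s)
E
python3 f3.py
```

```text
[0.482, 0.0077, -0.3038, -1.2776, 0.0832, -31.0417, 25.5178, 0.0439, -94.8005, -96.2382, -98.3778, -96.9893, 65.4074, 106.2571, 101.029, -9.0109, -6.3327, 0.5167, -0.3436, 0.1411, 1.2242] 12.942786559227699
sd [0.0019 0.0021 0.0061 1.6146 0.017  1.1236 1.2845 0.0159]
t [-1.  94.5 38. ] [-1.18 -0.92]
t [-63.   94.5  38. ] [-1.25  0.26]
t [ -9.  -96.8  38. ] [0.18 0.52]
t [-66.  -96.8  38. ] [-0.57  0.6 ]
t [ 63.7 132.  100. ] [-0.8   1.28]
s [ 63.7 132.  106. ] [-0.47 -0.25]
s [ 63.7 132.   62. ] [ 0.51 -1.75]
t [-32.  124.   65.4] [-0.48  0.7 ]
s [-32.  124.   65.4] [ 0.04 -1.25]
s [ -6.3 -96.8  38. ] [ 0.5  -2.41]
s [-66.  -96.8  38. ] [-0.37 -0.52]
s [-66.  -96.8   0. ] [-0.88  1.8 ]
s [-1.  94.5 38. ] [-0.58 -3.07]
s [-63.   94.5  38. ] [ 0.7  -1.69]
t [ 30.  -94.8  40. ] [-0.39 -0.12]
t [  0.  -96.2  40. ] [-0.51  0.31]
s [ 30.  -98.4  40. ] [-0.13 -1.2 ]
s [  0. -97.  40.] [-0.14 -1.23]
t [ 30.  106.3  40. ] [-0.56  0.49]
t [  0. 101.  40.] [-0.5   0.27]
s [ 30 102  40] [-1.11 -2.29]
s [  0 102  40] [ 0.34 -0.86]
t [-8.5 81.6 32. ] [-0.45  0.45]
s [-8.5 81.6 32. ] [-0.63 -1.4 ]
t [ -3.7 -28.3  32. ] [0.25 0.74]
s [ -3.7 -28.3  32. ] [-1.14 -2.11]
t [-53.6 -30.5  32. ] [-0.33  0.57]
s [-53.6 -30.5  32. ] [ 0.78 -1.37]
t [-58.4  79.4  32. ] [-1.21 -0.33]
s [-58.4  79.4  32. ] [0.08 0.87]
knob (np.float64(0.5822157599812254), np.float64(0.11463010280855387), 0.086) pin (np.float64(0.48854229921086684), np.float64(0.13563683380849992), 0.0)
```

```bash
python3 - <<'E'
from f3 import *
p=np.load('p.npy'); c,s=np.cos(p[2]),np.sin(p[2])
for nm,o,z in [('paddle top s',S2(418,45),.111),('post top s',S2(340,88),.109),('paddle blob t',T2(365,290),.108),('post blob t',T2(265,250),.108)]:
    n,u,v=o; u-=p[17] if n=='t' else p[19]; v-=p[18] if n=='t' else p[20]
    q=ray(n,(u,v),z); d=q[:2]-p[:2]; print(nm,q.round(4),'jig',(np.array([c*d[0]+s*d[1],-s*d[0]+c*d[1]])*1e3).round(1))
for n in 'ts':
    f,cx,cy,rv,tv=CAM[n]; R=cv2.Rodrigues(np.array(rv))[0]; print(n,(-R.T@np.array(tv)).round(3))
for y in (-100,-110,-120,-130,-140,-150): print(y,[proj(n,[w(p,(15,y,92)) ])[0].round(1) for n in'st'])
E
python3 - <<'E'
from station import r
print([a for a in dir(r) if not a.startswith('_')])
E
```

```text
paddle top s [ 0.4571 -0.1341  0.111 ] jig [  18.7 -142.8]
post top s [ 0.466  -0.1047  0.109 ] jig [  18.4 -112. ]
paddle blob t [ 0.4544 -0.1231  0.108 ] jig [  12.8 -133.1]
post blob t [ 0.4651 -0.0973  0.108 ] jig [  15.3 -105.3]
t [ 0.473 -0.077  1.107]
s [0.162 0.519 0.561]
-100 [array([334.2, 221. ]), array([289.6, 250.5])]
-110 [array([337.8, 219.2]), array([294.1, 251.9])]
-120 [array([341.5, 217.4]), array([298.7, 253.2])]
-130 [array([345.1, 215.7]), array([303.2, 254.6])]
-140 [array([348.7, 214. ]), array([307.8, 256. ])]
-150 [array([352.2, 212.3]), array([312.3, 257.3])]
['PlanningError', 'tcp_to_tips']
```

View pics/ov2_s.png

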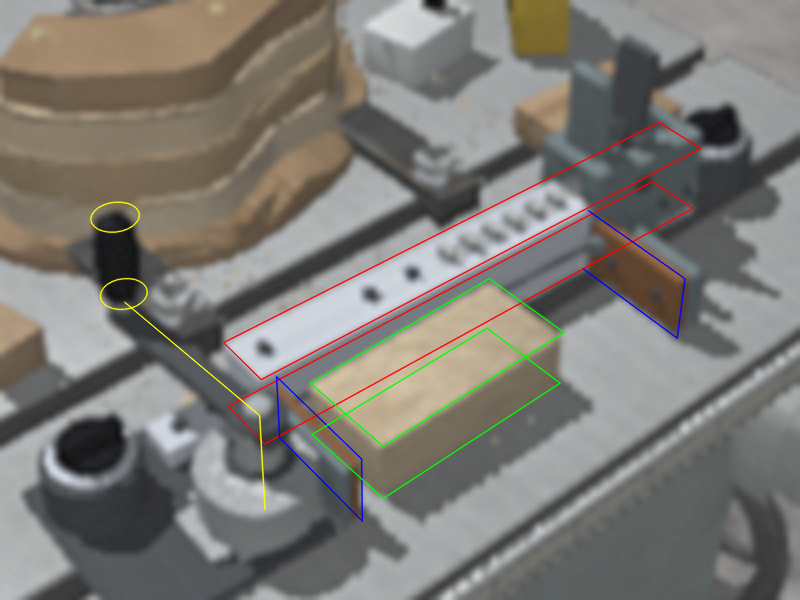

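View pics/ov2_t.png

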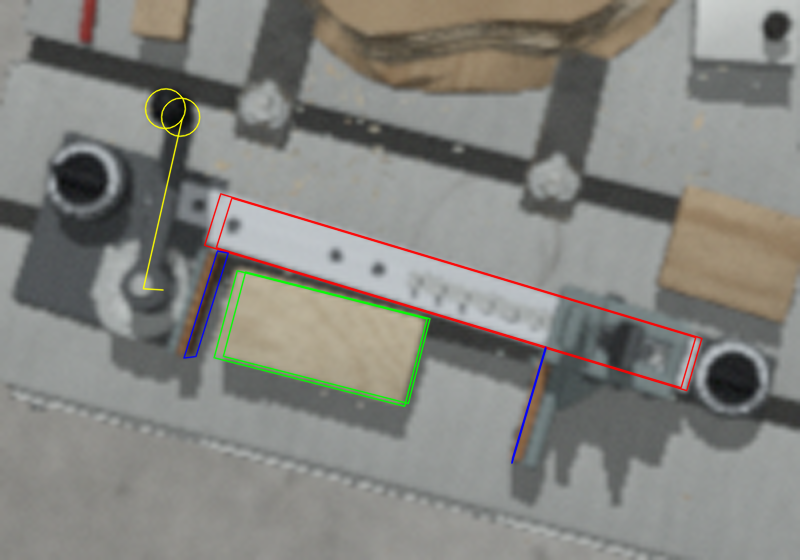

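```bash
python3 - <<'E'
import cv2,numpy as np
a=cv2.imread('pics/top0.png')[238:274,284:332]
b=cv2.resize(a,None,fx=16,fy=16,interpolation=cv2.INTER_CUBIC); b=np.clip(b.astype(float)*1.6,0,255).astype('uint8')
cv2.imwrite('pics/g1.png',b)
a=cv2.imread('pics/scene0.png')[200:245,320:370]
b=cv2.resize(a,None,fx=13,fy=13,interpolation=cv2.INTER_CUBIC);b=np.clip(b.astype(float)*1.6,0,255).astype('uint8')
cv2.imwrite('pics/g2.png',b)
E
```

```text
(no output)
```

View pics/g1.png

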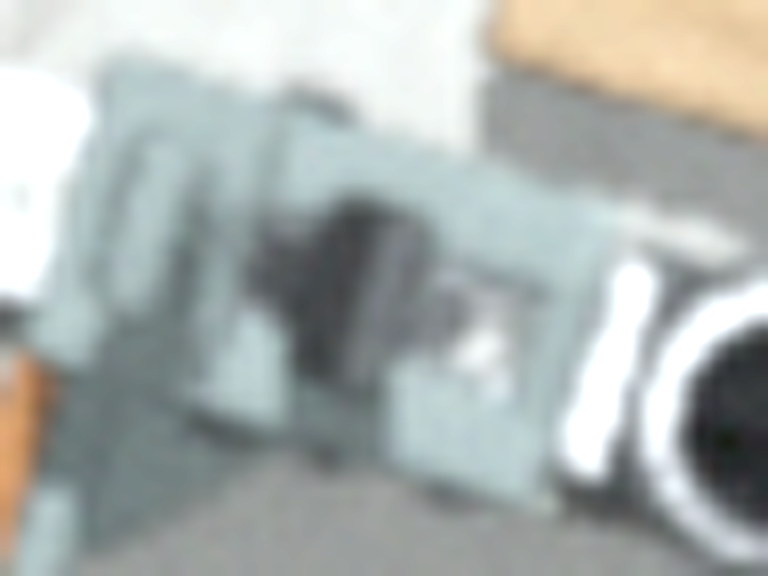

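View pics/g2.png

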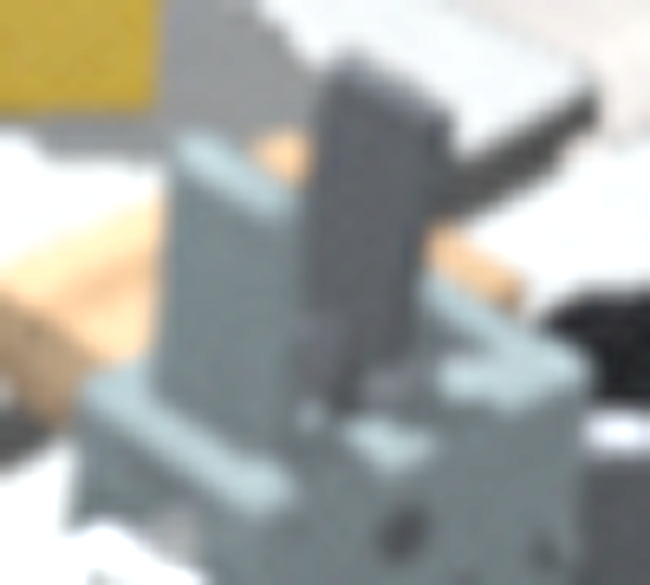

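```bash
python3 - <<'E'
from f3 import *
p=np.load('p.npy'); c,s=np.cos(p[2]),np.sin(p[2])
G1=lambda u,v:('t',284+u/16-.47,238+v/16-.47)
G2=lambda u,v:('s',320+u/13-.46,200+v/13-.46)
for nm,o,z in [('post s',G2(235,175),.108),('pad s',G2(395,85),.112),('post t',G1(150,235),.108),('post outer t',G1(118,230),.108),('pad t',G1(385,295),.112),('pad outer t',G1(420,300),.112)]:
    for zz in (z-.002,z+.002):
        n,u,v=o; u-=p[17] if n=='t' else p[19]; v-=p[18] if n=='t' else p[20]
        q=ray(n,(u,v),zz); d=q[:2]-p[:2]; print(nm,q.round(4),'jig',(np.array([c*d[0]+s*d[1],-s*d[0]+c*d[1]])*1e3).round(1))
E
```

```text
post s [ 0.4674 -0.1055  0.106 ] jig [  19.9 -112.4]
post s [ 0.4647 -0.1     0.11  ] jig [  15.7 -108. ]
pad s [ 0.4565 -0.1361  0.11  ] jig [  18.7 -144.8]
pad s [ 0.4539 -0.1302  0.114 ] jig [  14.5 -140.1]
post t [ 0.4621 -0.0977  0.106 ] jig [  12.6 -106.6]
post t [ 0.4622 -0.0976  0.11  ] jig [  12.6 -106.5]
post outer t [ 0.4628 -0.0936  0.106 ] jig [  12.  -102.4]
post outer t [ 0.4629 -0.0935  0.11  ] jig [  12.  -102.3]
pad t [ 0.454 -0.128  0.11 ] jig [  13.9 -137.8]
pad t [ 0.4541 -0.1278  0.114 ] jig [  13.9 -137.6]
pad outer t [ 0.4533 -0.1325  0.11  ] jig [  14.6 -142.4]
pad outer t [ 0.4534 -0.1323  0.114 ] jig [  14.6 -142.1]
```

carry_out(
  steps=[
    [[2.8,4.9,0,0,0,-0.06],[5.6,9.8,0,0,0,-0.12],[8.4,14.7,0,0,0,-0.18],[11.2,19.6,0,0,0,-0.24],[14.0,24.5,0,0,0,-0.3],[16.8,29.4,0,0,0,-0.36],[19.6,34.3,0,0,0,-0.42],[22.4,39.2,0,0,0,-0.48],[25.2,44.1,0,0,0,-0.54],[28.0,49.0,-1,0,0,-0.597],[28.0,49.0,-4,0,0,-0.597],[28.0,49.0,-6,0,0,-0.597],[28.0,49.0,-6,0,0,-0.597]],
  ],
  fingers=0,
)

```text
time_s: 1.72
tcp_pos: [0.4597, -0.1081, 0.175]
ee_rot: [[0.298, -0.005, -0.954], [0.954, -0.0, 0.298], [-0.002, -1.0, 0.004]]
wrist_force: [-0.5, 0.1, 0.8]
gripper_width: 0.999
```

```bash
cat > look.py <<'E'
from station import sense, optics
import cv2,sys
import numpy as np
def go(tag,cs=(190,185,390,335),ct=(150,170,350,310)):
    s=sense(); print(s['time_s'],s['tcp_pos'].round(4),s['wrist_force'].round(2),s['gripper_width'],s['ee_rot'].round(3).tolist())
    for n,c in(('scene',cs),('top',ct)):
        im=optics.capture(n)['image'][:,:,::-1]; cv2.imwrite(f'pics/{tag}_{n}_full.png',im)
        cv2.imwrite(f'pics/{tag}_{n}.png',cv2.resize(im[c[1]:c[3],c[0]:c[2]],None,fx=4,fy=4,interpolation=cv2.INTER_CUBIC))
go(sys.argv[1])
E
python3 look.py a
```

```text
1.725 [ 0.4597 -0.1081  0.175 ] [-0.55  0.07  0.8 ] 0.9987630205293688 [[0.298, -0.005, -0.954], [0.954, -0.0, 0.298], [-0.002, -1.0, 0.004]]
```

View pics/a_scene.png

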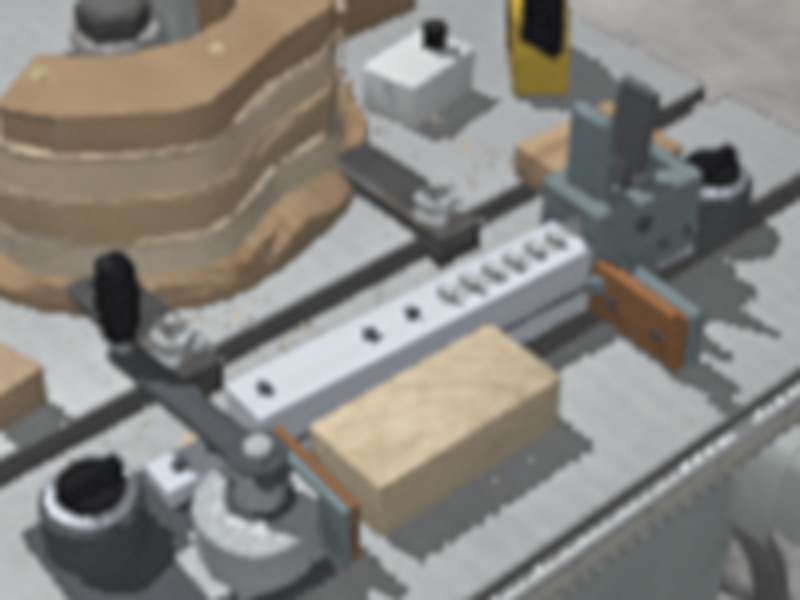

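View pics/a_top.png

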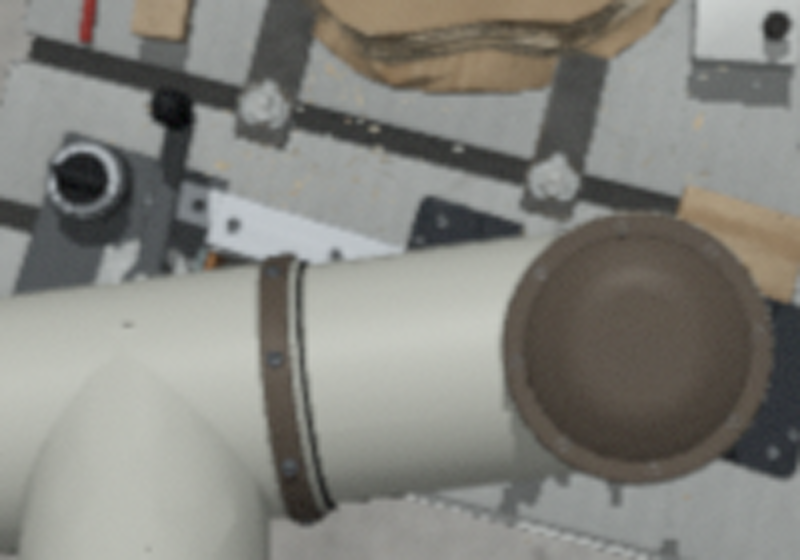

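carry_out(
  steps=[
    [[0.1,0,-3,0,0,0],[0.1,0,-5.5,0,0,0],[0.1,0,-7.5,0,0,0],[0.1,0,-8.4,0,0,0],[0.1,0,-8.4,0,0,0]],
  ],
)

```text
time_s: 2.45
tcp_pos: [0.4624, -0.1084, 0.0929]
ee_rot: [[0.299, 0.0, -0.954], [0.954, -0.0, 0.299], [0.0, -1.0, -0.0]]
wrist_force: [-0.0, -0.6, 0.0]
gripper_width: 1.001
```

```bash
python3 look.py b
```

```text
2.45 [ 0.4624 -0.1084  0.0929] [-0.03 -0.57  0.04] 1.0013867908561827 [[0.299, 0.0, -0.954], [0.954, -0.0, 0.299], [0.0, -1.0, -0.0]]
```

View pics/b_scene.png

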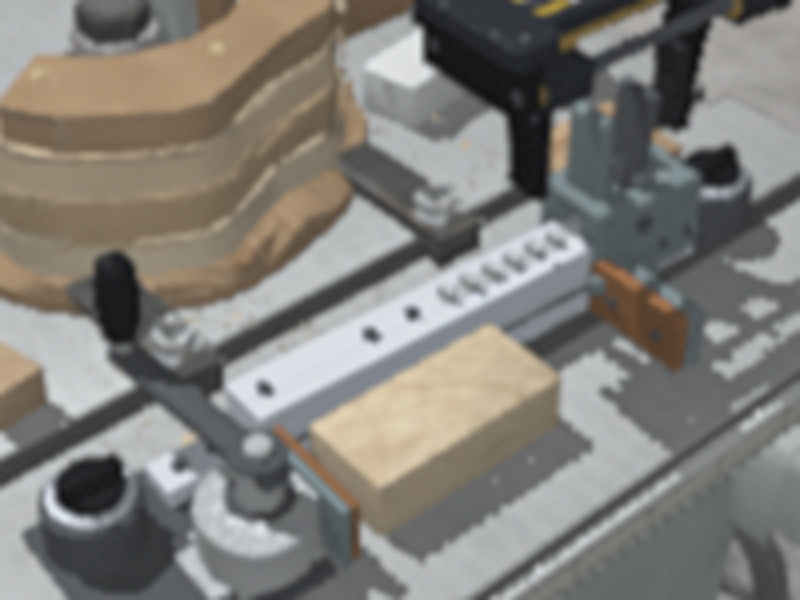

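carry_out(
  steps=[
    [[0,0,0,0,0,0],[0,0,0,0,0,0],[0,0,0,0,0,0],[0,0,0,0,0,0],[0,0,0,0,0,0],[0,0,0,0,0,0],[0,0,0,0,0,0],[0,0,0,0,0,0]],
  ],
  fingers=255,
)

```text
time_s: 3.55
tcp_pos: [0.4621, -0.108, 0.0929]
ee_rot: [[0.298, 0.0, -0.954], [0.954, -0.0, 0.298], [-0.0, -1.0, -0.0]]
wrist_force: [-1.3, 2.6, 5.5]
gripper_width: 0.282
```

```bash
python3 look.py c
```

```text
3.55 [ 0.4621 -0.108   0.0929] [-1.28  2.58  5.49] 0.2820324237930505 [[0.298, 0.0, -0.954], [0.954, -0.0, 0.298], [-0.0, -1.0, -0.0]]
```

View pics/c_scene.png

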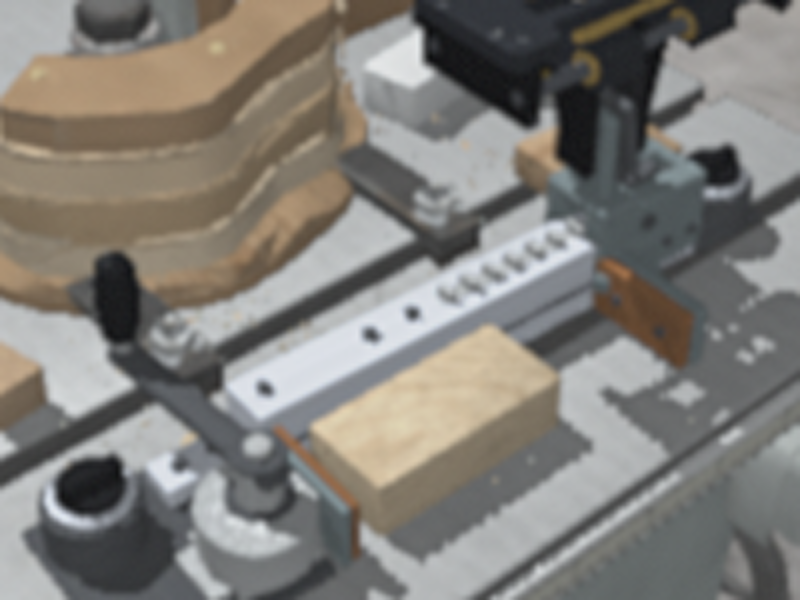

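carry_out(
  steps=[
    [[0.15,0.48,0,0,0,0],[0.45,1.43,0,0,0,0],[0.75,2.39,0,0,0,0],[1.05,3.34,0,0,0,0],[1.35,4.3,0,0,0,0],[1.65,5.25,0,0,0,0],[1.8,5.73,0,0,0,0],[1.88,6.0,0,0,0,0],[1.94,6.2,0,0,0,0],[1.94,6.2,0,0,0,0]],
  ],
)

```text
time_s: 4.9
tcp_pos: [0.4822, -0.0458, 0.0929]
ee_rot: [[0.298, 0.001, -0.955], [0.955, 0.0, 0.298], [0.0, -1.0, -0.001]]
wrist_force: [0.3, -0.1, 5.7]
gripper_width: 0.281
```

```bash
python3 look.py d
```

```text
4.9 [ 0.4822 -0.0458  0.0929] [ 0.34 -0.12  5.68] 0.28147752353573763 [[0.298, 0.001, -0.955], [0.955, 0.0, 0.298], [0.0, -1.0, -0.001]]
```

View pics/d_scene.png

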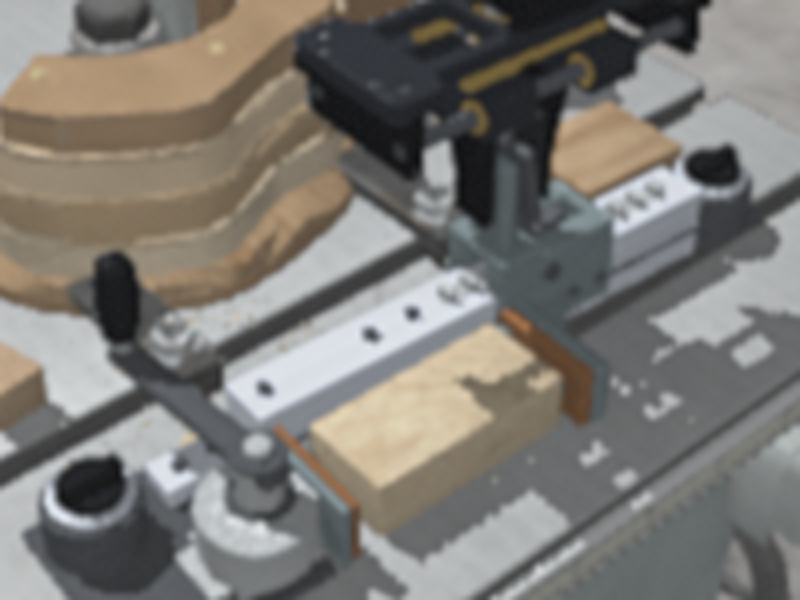

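View pics/d_top.png

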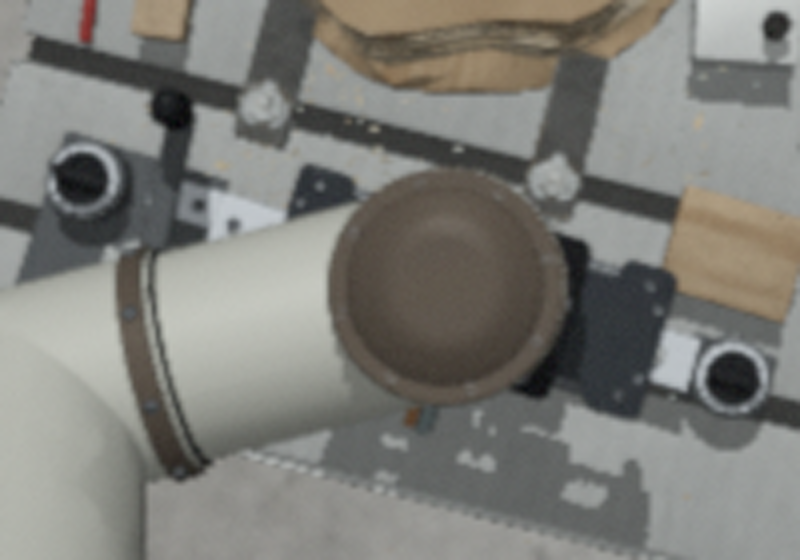

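```bash
python3 - <<'E'
import cv2,numpy as np
for t,(x0,y0) in {'b':(325,240),'c':(325,240),'d':(290,250)}.items():
    a=cv2.imread(f'pics/{t}_scene_full.png')[y0:y0+45,x0:x0+50]
    cv2.imwrite(f'pics/z{t}.png',cv2.resize(a,None,fx=12,fy=12,interpolation=cv2.INTER_CUBIC))
E
```

```text
(no output)
```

View pics/zb.png

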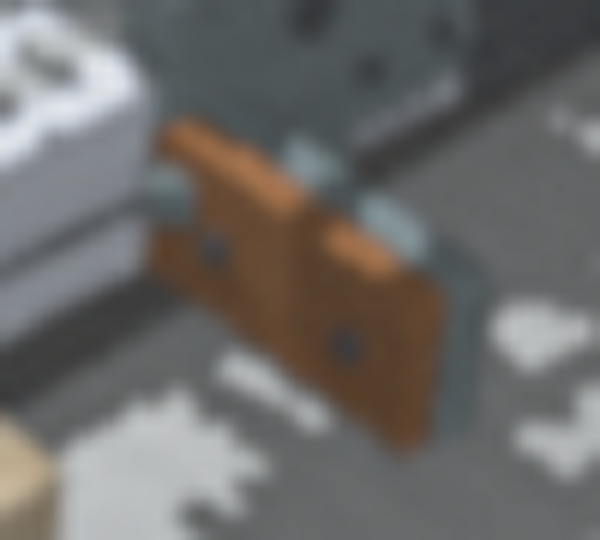

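View pics/zc.png

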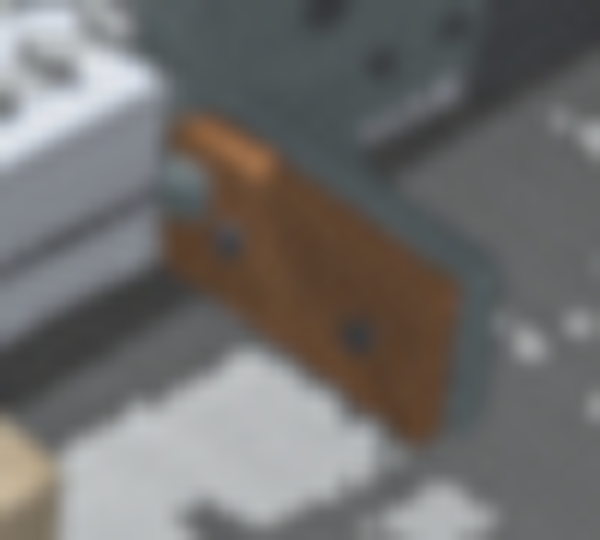

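View pics/zd.png

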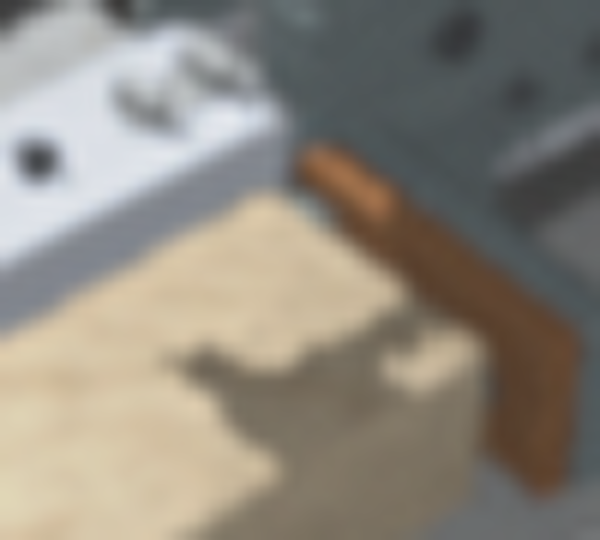

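```bash
python3 - <<'E'
from f3 import *
p=np.load('p.npy')
Z=lambda x0,y0,u,v:np.array([x0+u/12-.46,y0+v/12-.46])
obs={'b':[Z(325,240,440,285),Z(325,240,405,450),Z(325,240,172,125),Z(325,240,215,248),Z(325,240,345,343)],
'c':[Z(325,240,458,288),Z(325,240,425,445),Z(325,240,183,122),Z(325,240,228,242),Z(325,240,360,335)],
'd':[Z(290,250,578,345),Z(290,250,545,490),Z(290,250,305,155)]}
def f(q):
    # jl_b,jl_c,jl_d, ztop, zbot, xnear, bolts (x,z)x2
    r=[]
    for i,k in enumerate('bcd'):
        P=[(q[10],q[i],q[3]),(q[10],q[i],q[4]),(q[5],q[i],q[3]),(q[6],q[i],q[7]),(q[8],q[i],q[9])]
        for o,P_ in zip(obs[k],P): r.append(proj('s',[w(p,P_)])[0]+p[19:21]-o)
    return np.concatenate(r+[[(q[3]-38)/4,(q[4]-1)/4,(q[10]+65)/3]])
b=least_squares(f,[-96,-99,-34,38,0,-6,-15,20,-50,20,-65]); print(b.x.round(1),b.cost); print(b.fun.round(1))
print(np.sqrt(np.diag(np.linalg.inv(b.jac.T@b.jac)))[:3])
E
```

```text
[ -99.5 -102.6  -36.5   36.7    4.4   -4.8  -16.3   16.1  -46.6   16.2
  -63.3] 4.182940621826659
[-0.6  1.2  0.7  0.1  0.3 -0.5 -0.   0.1  0.1 -0.  -0.9  0.3  0.1 -0.1
  0.5 -0.9  0.  -0.1 -0.1  0.  -1.  -0.   0.6  0.8  0.6 -0.5 -0.3  0.9
  0.6]
[2.47818692 2.49256003 2.26672651]
```

carry_out(
  steps=[
    [[0.03,0.1,0,0,0,0],[0.06,0.19,0,0,0,0],[0.09,0.29,0,0,0,0],[0.12,0.38,0,0,0,0],[0.15,0.48,0,0,0,0],[0.15,0.48,0,0,0,0]],
  ],
)

```text
time_s: 5.75
tcp_pos: [0.4836, -0.0413, 0.0929]
ee_rot: [[0.298, 0.001, -0.954], [0.954, -0.0, 0.298], [0.0, -1.0, -0.001]]
wrist_force: [1.1, -1.4, 5.8]
gripper_width: 0.283
```

carry_out(
  steps=[
    [[0,0,0,0,0,0],[0,0,0,0,0,0],[0,0,0,0,0,0],[0,0,0,0,0,0],[0,0,0,0,0,0],[0,0,0,0,0,0]],
  ],
  fingers=79,
)

```text
time_s: 6.5
tcp_pos: [0.4829, -0.0412, 0.0925]
ee_rot: [[0.298, -0.0, -0.954], [0.954, 0.0, 0.298], [0.0, -1.0, 0.0]]
wrist_force: [-0.0, 0.2, -0.7]
gripper_width: 0.689
```

```bash
python3 look.py e
```

```text
6.5 [ 0.4829 -0.0412  0.0925] [-0.05  0.21 -0.68] 0.6888360714373541 [[0.298, -0.0, -0.954], [0.954, 0.0, 0.298], [0.0, -1.0, 0.0]]
```

View pics/e_scene.png

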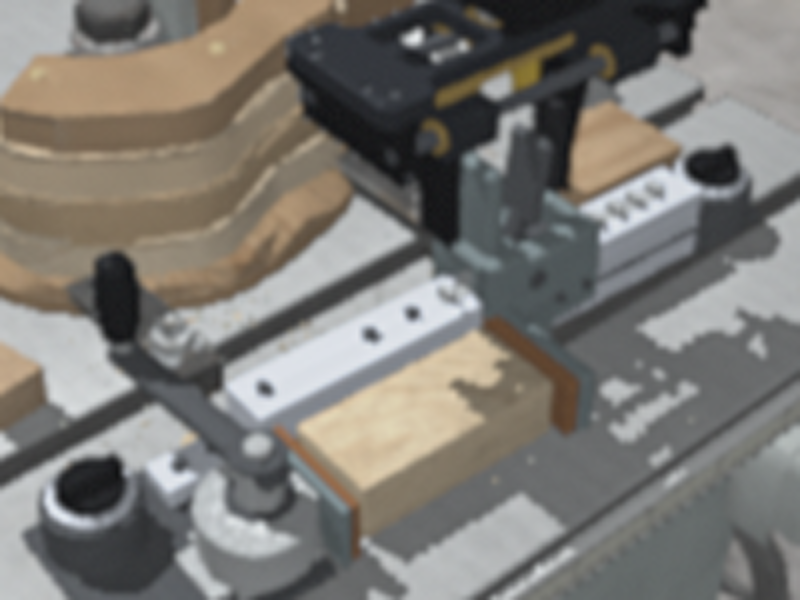

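```bash
python3 - <<'E'
import cv2,numpy as np
a=cv2.imread('pics/b_scene_full.png')[200:260,320:370]; b=cv2.imread('pics/e_scene_full.png')[212:272,292:342]
m=np.hstack([cv2.resize(i,None,fx=8,fy=8,interpolation=cv2.INTER_CUBIC) for i in(a,b)])
cv2.imwrite('pics/cmp.png',np.clip(m*1.4,0,255).astype('uint8'))
a=cv2.imread('pics/e_scene_full.png')[265:330,255:345]
cv2.imwrite('pics/e2.png',cv2.resize(a,None,fx=8,fy=8,interpolation=cv2.INTER_CUBIC))
E
```

```text
(no output)
```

View pics/cmp.png

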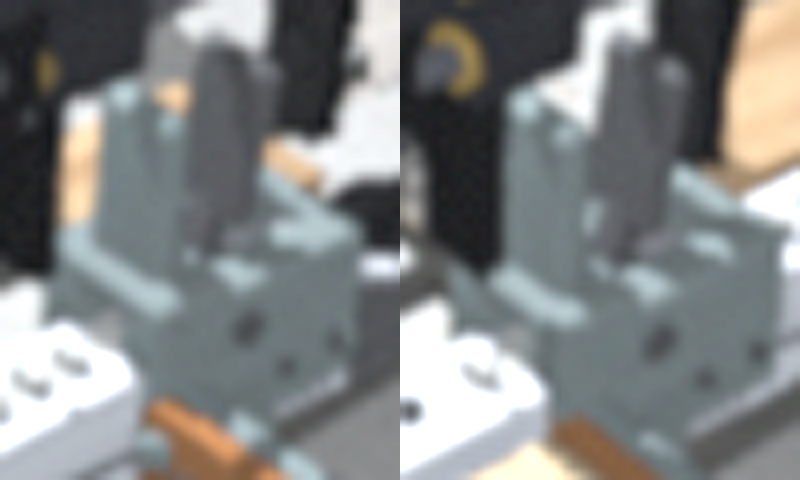

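View pics/e2.png

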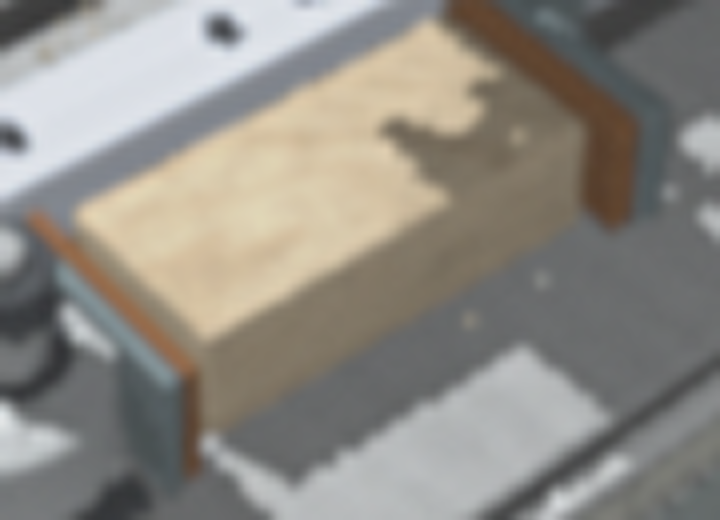

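carry_out(
  steps=[
    [[-0.12,-0.38,0,0,0,0],[-0.24,-0.76,0,0,0,0],[-0.3,-0.95,0,0,0,0],[-0.3,-0.95,0,0,0,0]],
  ],
)

```text
time_s: 7.1
tcp_pos: [0.4798, -0.0511, 0.0926]
ee_rot: [[0.299, 0.0, -0.954], [0.954, 0.0, 0.299], [0.0, -1.0, -0.0]]
wrist_force: [0.7, 0.7, -0.4]
gripper_width: 0.69
```

carry_out(
  steps=[
    [[-0.03,-0.1,0,0,0,0],[-0.06,-0.19,0,0,0,0],[-0.06,-0.19,0,0,0,0]],
  ],
)

```text
time_s: 7.48
tcp_pos: [0.4793, -0.0528, 0.0926]
ee_rot: [[0.299, 0.0, -0.954], [0.954, 0.0, 0.299], [0.0, -1.0, -0.0]]
wrist_force: [-0.2, 0.2, 0.8]
gripper_width: 0.694
```

carry_out(
  steps=[
    [[-0.03,-0.1,0,0,0,0],[-0.06,-0.19,0,0,0,0],[-0.06,-0.19,0,0,0,0]],
  ],
)

```text
time_s: 7.85
tcp_pos: [0.4788, -0.0546, 0.0926]
ee_rot: [[0.299, 0.0, -0.954], [0.954, 0.0, 0.299], [0.0, -1.0, -0.0]]
wrist_force: [-0.4, 1.7, 0.1]
gripper_width: 0.698
```

carry_out(
  steps=[
    [[-0.03,-0.1,0,0,0,0],[-0.03,-0.1,0,0,0,0]],
  ],
)

```text
time_s: 8.1
tcp_pos: [0.4785, -0.0557, 0.0926]
ee_rot: [[0.299, 0.0, -0.954], [0.954, 0.0, 0.299], [0.0, -1.0, -0.0]]
wrist_force: [-0.8, 1.2, -0.3]
gripper_width: 0.69
```

carry_out(
  steps=[
    [[-0.03,-0.1,0,0,0,0],[-0.03,-0.1,0,0,0,0]],
  ],
)

```text
time_s: 8.35
tcp_pos: [0.4781, -0.0566, 0.0926]
ee_rot: [[0.299, 0.0, -0.954], [0.954, 0.0, 0.299], [0.0, -1.0, -0.0]]
wrist_force: [0.0, 2.7, 0.5]
gripper_width: 0.692
```

carry_out(
  steps=[
    [[-0.03,-0.1,0,0,0,0],[-0.03,-0.1,0,0,0,0]],
  ],
)

```text
time_s: 8.6
tcp_pos: [0.4781, -0.0568, 0.0925]
ee_rot: [[0.299, 0.001, -0.954], [0.954, 0.001, 0.299], [0.002, -1.0, -0.0]]
wrist_force: [-1.1, 5.7, -0.0]
gripper_width: 0.691
```

carry_out(
  steps=[
    [[-0.03,-0.1,0,0,0,0],[-0.03,-0.1,0,0,0,0]],
  ],
)

```text
time_s: 8.85
tcp_pos: [0.4781, -0.057, 0.0925]
ee_rot: [[0.299, 0.002, -0.954], [0.954, 0.003, 0.299], [0.003, -1.0, -0.001]]
wrist_force: [-1.1, 10.7, -0.9]
gripper_width: 0.69
```

```bash
python3 look.py f; python3 - <<'E'
import cv2,numpy as np
a=cv2.imread('pics/e_scene_full.png')[212:302,292:342]; b=cv2.imread('pics/f_scene_full.png')[212:302,292:342]
m=np.hstack([cv2.resize(i,None,fx=7,fy=6.6,interpolation=cv2.INTER_CUBIC) for i in(a,b)])
cv2.imwrite('pics/cmp2.png',np.clip(m*1.4,0,255).astype('uint8'))
E
```

```text
8.85 [ 0.4781 -0.057   0.0925] [-1.13 10.65 -0.85] 0.6904129344153501 [[0.299, 0.002, -0.954], [0.954, 0.003, 0.299], [0.003, -1.0, -0.001]]
```

View pics/cmp2.png

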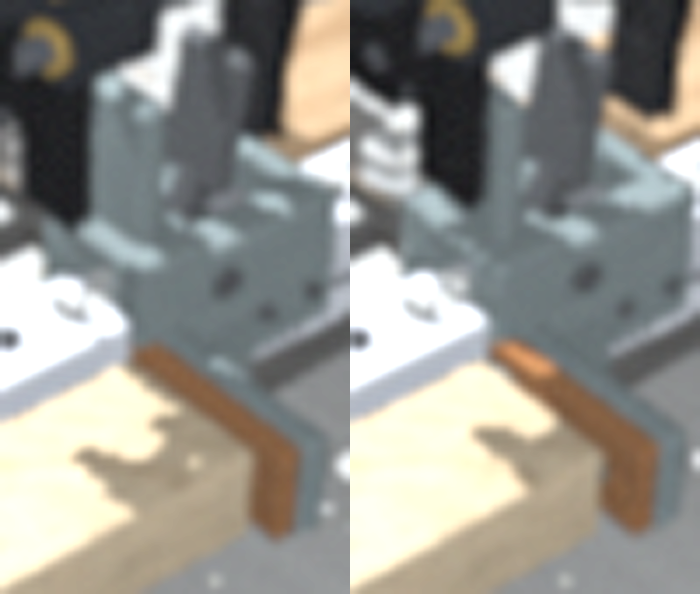

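carry_out(
  steps=[
    [[0.3,0.95,0,0,0,0],[0.3,0.95,0.5,0,0,0],[0.3,0.95,3,0,0,0],[0.3,0.95,8,0,0,0],[0.3,0.95,12,0,0,0]],
  ],
)

```text
time_s: 9.57
tcp_pos: [0.4805, -0.0498, 0.2147]
ee_rot: [[0.299, 0.001, -0.954], [0.954, -0.001, 0.299], [-0.0, -1.0, -0.001]]
wrist_force: [0.8, -0.0, 0.0]
gripper_width: 0.687
```

```bash
python3 look.py g; python3 - <<'E'
from fit import *
from station import sense
print(sense()['joints'])
for uv in [(213,140),(222,178),(250,186),(265,192),(285,190),(305,182),(322,162)]:
    print(uv,[ray('t',uv,z)[:2].round(3) for z in (0,.1)])
for uv in [(185,255),(190,250),(235,258),(275,225),(190,215),(275,183)]:
    print('s',uv,[ray('s',uv,z)[:2].round(3) for z in (0,.1)])
E
```

```text
9.575 [ 0.4805 -0.0498  0.2147] [ 0.84 -0.04  0.04] 0.6865135931482075 [[0.299, 0.001, -0.954], [0.954, -0.001, 0.299], [-0.0, -1.0, -0.001]]
[  13.43397981    9.02758345  -20.61777912    0.13899388  -59.76748807
 -120.84087606]
(213, 140) [array([0.727, 0.083]), array([0.704, 0.069])]
(222, 178) [array([0.636, 0.062]), array([0.622, 0.049])]
(250, 186) [array([ 0.617, -0.003]), array([ 0.604, -0.01 ])]
(265, 192) [array([ 0.602, -0.038]), array([ 0.591, -0.042])]
(285, 190) [array([ 0.606, -0.085]), array([ 0.594, -0.084])]
(305, 182) [array([ 0.624, -0.132]), array([ 0.611, -0.127])]
(322, 162) [array([ 0.671, -0.172]), array([ 0.653, -0.164])]
s (185, 255) [array([0.723, 0.076]), array([0.623, 0.155])]
s (190, 250) [array([0.727, 0.058]), array([0.626, 0.14 ])]
s (235, 258) [array([0.63 , 0.024]), array([0.547, 0.112])]
s (275, 225) [array([ 0.631, -0.12 ]), array([ 0.547, -0.006])]
s (190, 215) [array([ 0.824, -0.038]), array([0.706, 0.061])]
s (275, 183) [array([ 0.746, -0.28 ]), array([ 0.642, -0.137])]
```

View pics/g_scene.png

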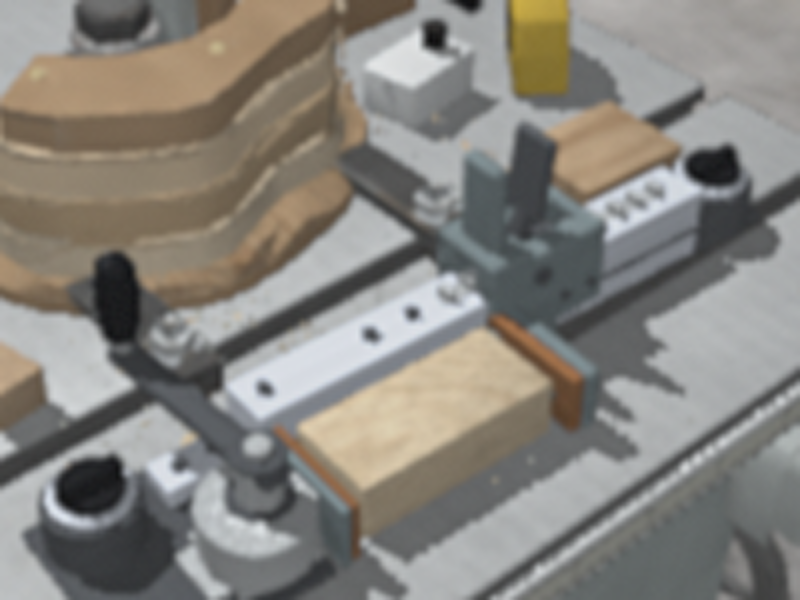

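View pics/g_top_full.png

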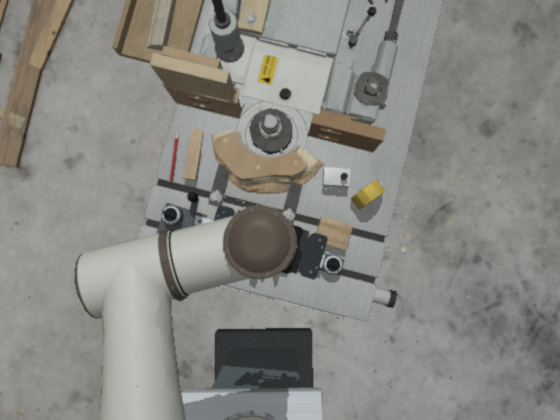

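View pics/g_scene_full.png

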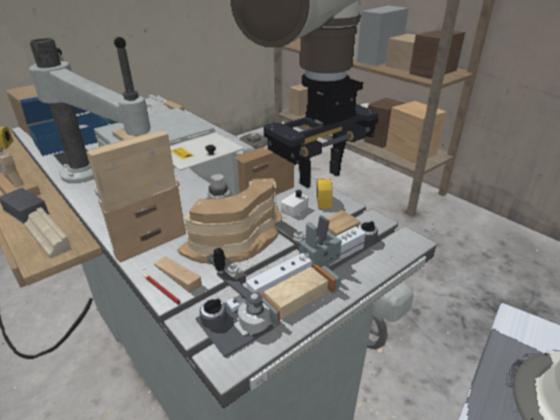

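```bash
python3 - <<'E'
from fit import *
for xy in [(.631,-.12),(.65,.06),(.69,.07)]:
  print(xy,[ (h,proj('s',[(*xy,h)])[0].round(0)) for h in (0,.04,.08,.1,.12,.14,.16)])
E
```

```text
(0.631, -0.12) [(0, array([275., 225.])), (0.04, array([275., 211.])), (0.08, array([274., 195.])), (0.1, array([274., 188.])), (0.12, array([274., 180.])), (0.14, array([274., 171.])), (0.16, array([274., 163.]))]
(0.65, 0.06) [(0, array([216., 264.])), (0.04, array([214., 248.])), (0.08, array([212., 232.])), (0.1, array([211., 224.])), (0.12, array([210., 215.])), (0.14, array([209., 206.])), (0.16, array([208., 197.]))]
(0.69, 0.07) [(0, array([198., 259.])), (0.04, array([196., 244.])), (0.08, array([194., 228.])), (0.1, array([193., 220.])), (0.12, array([191., 211.])), (0.14, array([190., 202.])), (0.16, array([189., 193.]))]
```

carry_out(
  steps=[
    [[2.0,3.3,0,0,0,0.02],[5.0,8.2,0,0,0,0.05],[8.0,13.0,0,0,0,0.08],[10.1,16.4,0,0,0,0.08],[10.1,16.4,-4,0,0,0.08],[10.1,16.4,-6.5,0,0,0.08],[10.1,16.4,-6.5,0,0,0.08]],
  ],
)

```text
time_s: 10.55
tcp_pos: [0.5798, 0.1138, 0.1448]
ee_rot: [[0.222, -0.006, -0.975], [0.975, -0.003, 0.222], [-0.004, -1.0, 0.005]]
wrist_force: [0.5, -1.0, 0.2]
gripper_width: 0.693
```

```bash
python3 look.py h;  python3 - <<'E'
import cv2
a=cv2.imread('pics/h_scene_full.png')[160:320,160:340]
cv2.imwrite('pics/h2.png',cv2.resize(a,None,fx=4,fy=3.75,interpolation=cv2.INTER_CUBIC))
E
```

```text
10.55 [0.5798 0.1138 0.1448] [ 0.46 -1.01  0.19] 0.6925549138922387 [[0.222, -0.006, -0.975], [0.975, -0.003, 0.222], [-0.004, -1.0, 0.005]]
```

View pics/h2.png

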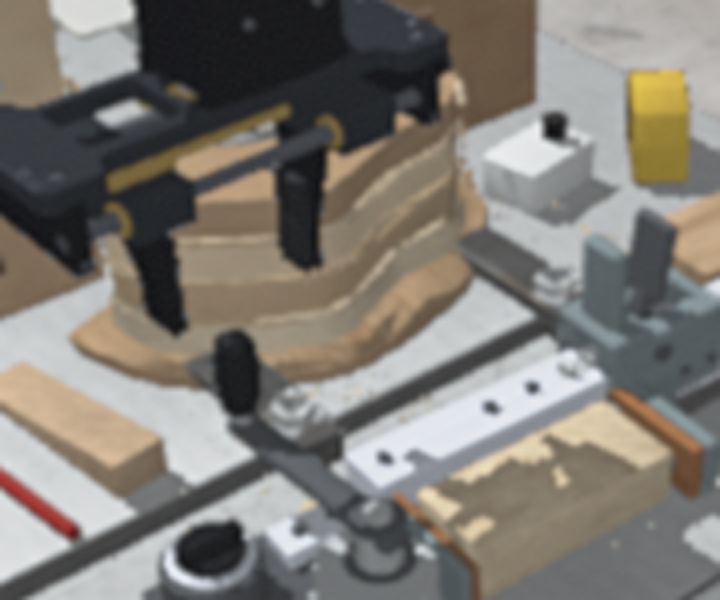

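View pics/h_top.png

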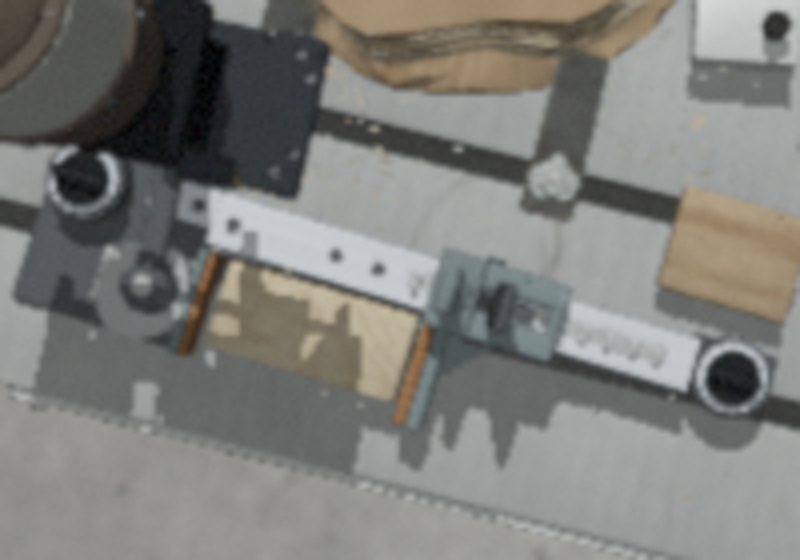

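carry_out(
  steps=[
    [[0.1,0.05,-2.5,0,0,0],[0.1,0.05,-4.8,0,0,0],[0.1,0.05,-4.8,0,0,0]],
  ],
)

```text
time_s: 11.02
tcp_pos: [0.5822, 0.1149, 0.0995]
ee_rot: [[0.222, -0.001, -0.975], [0.975, -0.001, 0.222], [-0.001, -1.0, 0.001]]
wrist_force: [-0.4, -0.5, 0.0]
gripper_width: 0.692
```

carry_out(
  steps=[
    [[0,0,0,0,0,0],[0,0,0,0,0,0],[0,0,0,0,0,0],[0,0,0,0,0,0],[0,0,0,0,0,0]],
  ],
  fingers=176,
)

```text
time_s: 11.65
tcp_pos: [0.5825, 0.1153, 0.0997]
ee_rot: [[0.221, 0.0, -0.975], [0.975, 0.0, 0.221], [0.0, -1.0, -0.0]]
wrist_force: [0.3, -0.1, -1.1]
gripper_width: 0.325
```

```bash
python3 look.py i;  python3 - <<'E'
import cv2
a=cv2.imread('pics/i_scene_full.png')[200:320,180:300]
cv2.imwrite('pics/i2.png',cv2.resize(a,None,fx=5,fy=5,interpolation=cv2.INTER_CUBIC))
E
```

```text
11.65 [0.5825 0.1153 0.0997] [ 0.25 -0.09 -1.09] 0.3245050429694006 [[0.221, 0.0, -0.975], [0.975, 0.0, 0.221], [0.0, -1.0, -0.0]]
```

View pics/i2.png

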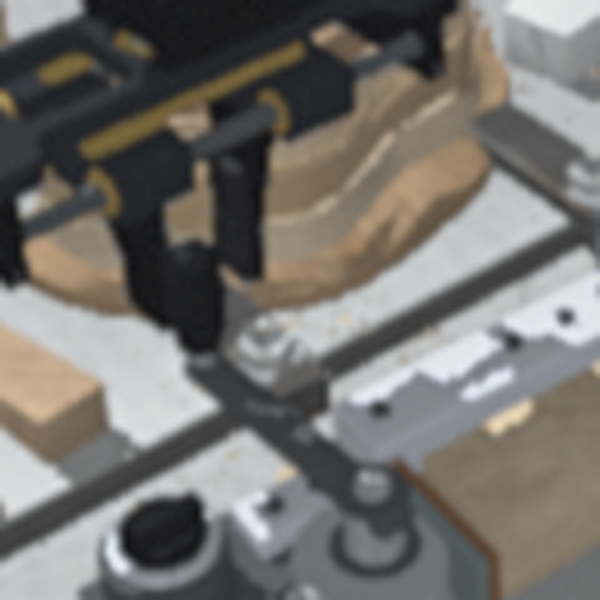

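```bash
cat > arc.py <<'E'
import numpy as np,sys
def arc(a,b,n,R=.0962,c=(.4885,.1356),t0=-.2127):
    f=lambda t:np.array([c[0]+R*np.cos(t0+t),c[1]+R*np.sin(t0+t)])
    print([[round(float(v),2) for v in (f(t)-f(a))*100]+[0,0,0,round(float(t-a),3)] for t in np.linspace(a,b,n+1)[1:]])
arc(*map(float,sys.argv[1:3]),int(sys.argv[3]))
E
python3 arc.py 0 1.2 12
```

```text
[[0.16, 0.95, 0, 0, 0, 0.1], [0.22, 1.91, 0, 0, 0, 0.2], [0.18, 2.87, 0, 0, 0, 0.3], [0.05, 3.82, 0, 0, 0, 0.4], [-0.18, 4.76, 0, 0, 0, 0.5], [-0.5, 5.66, 0, 0, 0, 0.6], [-0.9, 6.54, 0, 0, 0, 0.7], [-1.4, 7.36, 0, 0, 0, 0.8], [-1.97, 8.13, 0, 0, 0, 0.9], [-2.61, 8.85, 0, 0, 0, 1.0], [-3.33, 9.49, 0, 0, 0, 1.1], [-4.1, 10.06, 0, 0, 0, 1.2]]
```

carry_out(
  steps=[
    [[0.16,0.95,0,0,0,0.1],[0.22,1.91,0,0,0,0.2],[0.18,2.87,0,0,0,0.3],[0.05,3.82,0,0,0,0.4],[0.05,3.82,0,0,0,0.4]],
  ],
)

```text
time_s: 12.38
tcp_pos: [0.583, 0.1537, 0.0994]
ee_rot: [[-0.175, -0.0, -0.985], [0.985, -0.0, -0.175], [-0.0, -1.0, 0.0]]
wrist_force: [-0.3, 0.5, 0.0]
gripper_width: 0.311
```

```bash
python3 look.py j;  python3 - <<'E'
import cv2
a=cv2.imread('pics/j_scene_full.png')[190:340,170:330]
cv2.imwrite('pics/j2.png',cv2.resize(a,None,fx=4,fy=4,interpolation=cv2.INTER_CUBIC))
E
python3 arc.py .4 1.2 8
```

```text
12.375 [0.583  0.1537 0.0994] [-0.29  0.45  0.01] 0.3111386933439216 [[-0.175, -0.0, -0.985], [0.985, -0.0, -0.175], [-0.0, -1.0, 0.0]]
[[-0.23, 0.93, 0, 0, 0, 0.1], [-0.54, 1.84, 0, 0, 0, 0.2], [-0.95, 2.71, 0, 0, 0, 0.3], [-1.44, 3.54, 0, 0, 0, 0.4], [-2.02, 4.31, 0, 0, 0, 0.5], [-2.66, 5.02, 0, 0, 0, 0.6], [-3.38, 5.67, 0, 0, 0, 0.7], [-4.15, 6.24, 0, 0, 0, 0.8]]
```

View pics/j2.png

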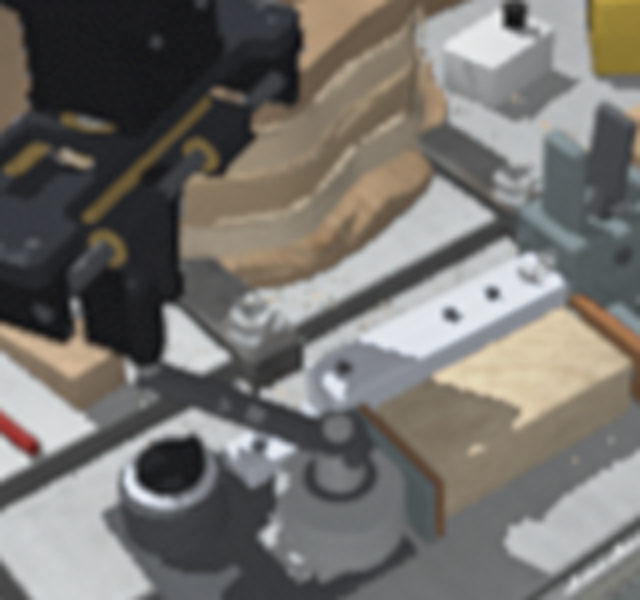

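carry_out(
  steps=[
    [[-0.23,0.93,0,0,0,0.1],[-0.54,1.84,0,0,0,0.2],[-0.95,2.71,0,0,0,0.3],[-1.44,3.54,0,0,0,0.4],[-2.02,4.31,0,0,0,0.5],[-2.66,5.02,0,0,0,0.6],[-2.66,5.02,0,0,0,0.6]],
  ],
)

```text
time_s: 13.35
tcp_pos: [0.5563, 0.2038, 0.0996]
ee_rot: [[-0.7, -0.0, -0.714], [0.714, 0.0, -0.7], [0.0, -1.0, -0.0]]
wrist_force: [0.1, -0.6, 0.3]
gripper_width: 0.307
```

```bash
python3 look.py k;  python3 - <<'E'
import cv2
a=cv2.imread('pics/k_scene_full.png')[210:340,170:330]
cv2.imwrite('pics/k2.png',cv2.resize(a,None,fx=4.5,fy=4.5,interpolation=cv2.INTER_CUBIC))
E
python3 arc.py 1.0 2.0 20
```

```text
13.35 [0.5563 0.2038 0.0996] [ 0.14 -0.64  0.28] 0.30727781083468425 [[-0.7, -0.0, -0.714], [0.714, 0.0, -0.7], [0.0, -1.0, -0.0]]
[[-0.35, 0.33, 0, 0, 0, 0.05], [-0.71, 0.64, 0, 0, 0, 0.1], [-1.09, 0.94, 0, 0, 0, 0.15], [-1.49, 1.21, 0, 0, 0, 0.2], [-1.9, 1.47, 0, 0, 0, 0.25], [-2.32, 1.7, 0, 0, 0, 0.3], [-2.75, 1.91, 0, 0, 0, 0.35], [-3.19, 2.11, 0, 0, 0, 0.4], [-3.64, 2.27, 0, 0, 0, 0.45], [-4.1, 2.42, 0, 0, 0, 0.5], [-4.56, 2.54, 0, 0, 0, 0.55], [-5.03, 2.64, 0, 0, 0, 0.6], [-5.51, 2.72, 0, 0, 0, 0.65], [-5.99, 2.77, 0, 0, 0, 0.7], [-6.47, 2.8, 0, 0, 0, 0.75], [-6.95, 2.8, 0, 0, 0, 0.8], [-7.43, 2.78, 0, 0, 0, 0.85], [-7.91, 2.74, 0, 0, 0, 0.9], [-8.38, 2.67, 0, 0, 0, 0.95], [-8.86, 2.58, 0, 0, 0, 1.0]]
```

View pics/k2.png

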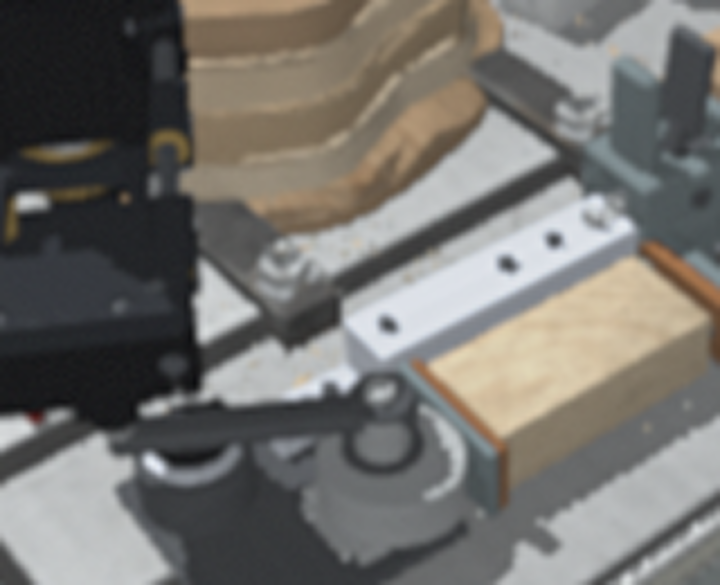

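View pics/k_top.png

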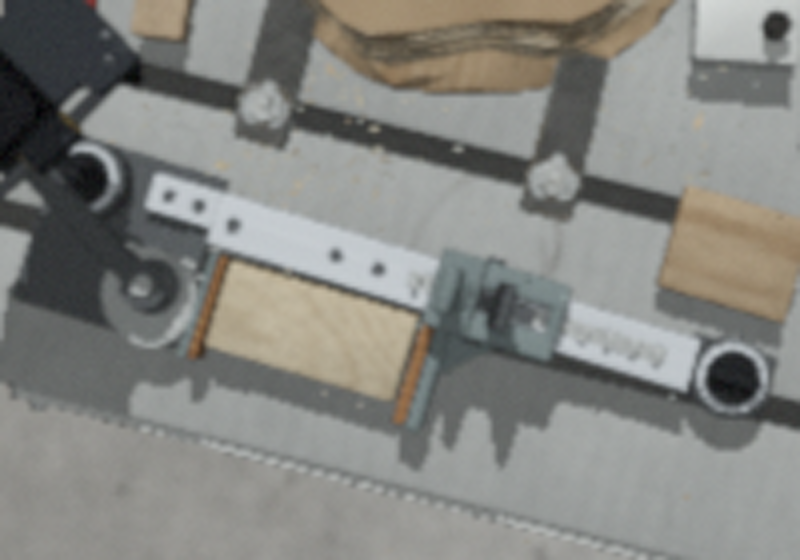

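carry_out(
  steps=[
    [[-0.35,0.33,0,0,0,0.05],[-0.71,0.64,0,0,0,0.1],[-1.09,0.94,0,0,0,0.15],[-1.49,1.21,0,0,0,0.2],[-1.49,1.21,0,0,0,0.2]],
  ],
)

```text
time_s: 14.08
tcp_pos: [0.5418, 0.2156, 0.0996]
ee_rot: [[-0.828, 0.0, -0.561], [0.561, 0.0, -0.828], [-0.0, -1.0, -0.0]]
wrist_force: [1.9, -0.4, -1.0]
gripper_width: 0.309
```

```bash
python3 arc.py 1.2 1.7 10; python3 look.py l
```

```text
[[-0.41, 0.25, 0, 0, 0, 0.05], [-0.83, 0.49, 0, 0, 0, 0.1], [-1.26, 0.7, 0, 0, 0, 0.15], [-1.7, 0.89, 0, 0, 0, 0.2], [-2.15, 1.06, 0, 0, 0, 0.25], [-2.61, 1.21, 0, 0, 0, 0.3], [-3.07, 1.33, 0, 0, 0, 0.35], [-3.54, 1.43, 0, 0, 0, 0.4], [-4.02, 1.51, 0, 0, 0, 0.45], [-4.5, 1.56, 0, 0, 0, 0.5]]
14.075 [0.5418 0.2156 0.0996] [ 1.87 -0.41 -0.96] 0.3093809646017384 [[-0.828, 0.0, -0.561], [0.561, 0.0, -0.828], [-0.0, -1.0, -0.0]]
```

View pics/l_top.png

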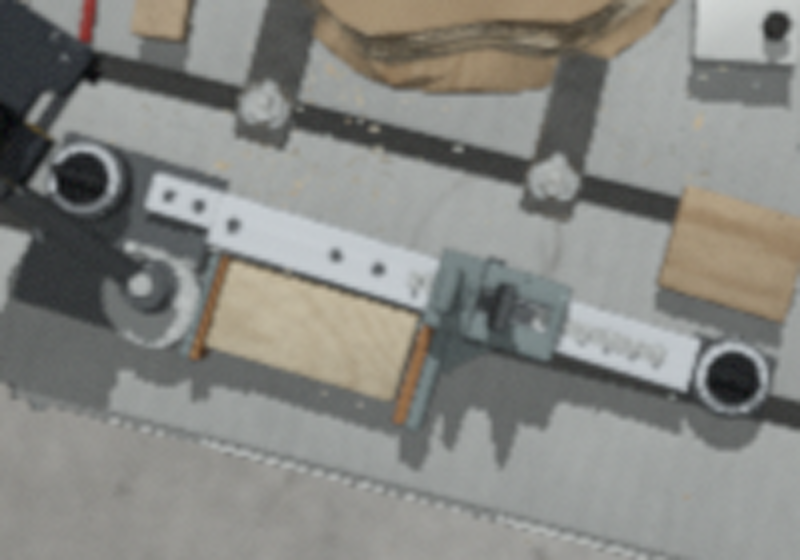

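carry_out(
  steps=[
    [[-0.2,0.13,0,0,0,0.025],[-0.41,0.25,0,0,0,0.05],[-0.41,0.25,0,0,0,0.05]],
  ],
)

```text
time_s: 14.55
tcp_pos: [0.5374, 0.2184, 0.0996]
ee_rot: [[-0.856, 0.0, -0.517], [0.517, 0.0, -0.856], [-0.0, -1.0, -0.0]]
wrist_force: [3.0, -0.1, -1.4]
gripper_width: 0.312
```

carry_out(
  steps=[
    [[-0.21,0.12,0,0,0,0.025],[-0.21,0.12,0,0,0,0.025]],
  ],
)

```text
time_s: 14.8
tcp_pos: [0.5352, 0.2197, 0.0996]
ee_rot: [[-0.869, -0.0, -0.496], [0.496, 0.0, -0.869], [0.0, -1.0, -0.0]]
wrist_force: [2.5, -1.6, 0.1]
gripper_width: 0.312
```

carry_out(
  steps=[
    [[-0.21,0.11,0,0,0,0.025],[-0.21,0.11,0,0,0,0.025]],
  ],
)

```text
time_s: 15.05
tcp_pos: [0.5331, 0.2208, 0.0996]
ee_rot: [[-0.881, 0.0, -0.474], [0.474, 0.0, -0.881], [0.0, -1.0, -0.0]]
wrist_force: [1.8, 0.1, -0.7]
gripper_width: 0.308
```

carry_out(
  steps=[
    [[-0.22,0.1,0,0,0,0.025],[-0.44,0.19,0,0,0,0.05],[-0.44,0.19,0,0,0,0.05]],
  ],
)

```text
time_s: 15.42
tcp_pos: [0.5287, 0.2229, 0.0996]
ee_rot: [[-0.903, 0.0, -0.429], [0.429, 0.001, -0.903], [-0.0, -1.0, -0.001]]
wrist_force: [2.0, 0.5, -0.8]
gripper_width: 0.304
```

carry_out(
  steps=[
    [[-0.22,0.09,0,0,0,0.025],[-0.45,0.17,0,0,0,0.05],[-0.45,0.17,0,0,0,0.05]],
  ],
)

```text
time_s: 15.8
tcp_pos: [0.5243, 0.2245, 0.0998]
ee_rot: [[-0.924, 0.0, -0.383], [0.383, 0.0, -0.924], [-0.0, -1.0, -0.0]]
wrist_force: [2.6, -0.2, -0.2]
gripper_width: 0.313
```

carry_out(
  steps=[
    [[-0.23,0.08,0,0,0,0.025],[-0.23,0.08,0,0,0,0.025]],
  ],
)

```text
time_s: 16.05
tcp_pos: [0.522, 0.2253, 0.0998]
ee_rot: [[-0.933, 0.0, -0.36], [0.36, 0.0, -0.933], [-0.0, -1.0, -0.001]]
wrist_force: [2.3, 0.6, -0.6]
gripper_width: 0.308
```

carry_out(
  steps=[
    [[-0.23,0.07,0,0,0,0.025],[-0.23,0.07,0,0,0,0.025]],
  ],
)

```text
time_s: 16.3
tcp_pos: [0.5197, 0.226, 0.0998]
ee_rot: [[-0.942, 0.0, -0.337], [0.337, 0.0, -0.942], [-0.0, -1.0, -0.001]]
wrist_force: [3.0, 0.3, -0.3]
gripper_width: 0.307
```

carry_out(
  steps=[
    [[-0.23,0.07,0,0,0,0.025],[-0.23,0.07,0,0,0,0.025]],
  ],
)

```text
time_s: 16.55
tcp_pos: [0.5174, 0.2266, 0.0997]
ee_rot: [[-0.95, 0.0, -0.313], [0.313, 0.0, -0.95], [-0.0, -1.0, -0.0]]
wrist_force: [3.6, 1.0, 0.4]
gripper_width: 0.309
```

carry_out(
  steps=[
    [[-0.23,0.07,0,0,0,0.025],[-0.23,0.07,0,0,0,0.025]],
  ],
)

```text
time_s: 16.8
tcp_pos: [0.515, 0.2272, 0.0997]
ee_rot: [[-0.957, 0.0, -0.289], [0.289, 0.0, -0.957], [-0.0, -1.0, -0.0]]
wrist_force: [2.4, 1.1, 0.7]
gripper_width: 0.311
```

carry_out(
  steps=[
    [[-0.23,0.06,0,0,0,0.025],[-0.23,0.06,0,0,0,0.025]],
  ],
)

```text
time_s: 17.05
tcp_pos: [0.5126, 0.2277, 0.0996]
ee_rot: [[-0.964, -0.0, -0.265], [0.265, -0.0, -0.964], [0.0, -1.0, 0.0]]
wrist_force: [3.8, 0.6, 0.7]
gripper_width: 0.311
```

carry_out(
  steps=[
    [[-0.23,0.06,0,0,0,0.025],[-0.23,0.06,0,0,0,0.025]],
  ],
)

```text
time_s: 17.3
tcp_pos: [0.5102, 0.2283, 0.0996]
ee_rot: [[-0.97, -0.0, -0.241], [0.241, -0.0, -0.97], [0.0, -1.0, 0.0]]
wrist_force: [3.2, -0.0, 0.5]
gripper_width: 0.311
```

carry_out(
  steps=[
    [[-0.23,0.05,0,0,0,0.025],[-0.23,0.05,0,0,0,0.025]],
  ],
)

```text
time_s: 17.55
tcp_pos: [0.5079, 0.2288, 0.0995]
ee_rot: [[-0.976, -0.0, -0.217], [0.217, -0.0, -0.976], [0.0, -1.0, 0.0]]
wrist_force: [2.8, 0.4, 0.7]
gripper_width: 0.311
```

carry_out(
  steps=[
    [[-0.23,0.05,0,0,0,0.025],[-0.23,0.05,0,0,0,0.025]],
  ],
)

```text
time_s: 17.8
tcp_pos: [0.5055, 0.2292, 0.0995]
ee_rot: [[-0.981, -0.001, -0.193], [0.193, -0.0, -0.981], [0.001, -1.0, 0.0]]
wrist_force: [2.8, -0.1, 1.2]
gripper_width: 0.312
```

```bash
python3 look.py m
```

```text
17.8 [0.5055 0.2292 0.0995] [ 2.82 -0.11  1.18] 0.3116878180807706 [[-0.981, -0.001, -0.193], [0.193, -0.0, -0.981], [0.001, -1.0, 0.0]]
```

View pics/m_top.png

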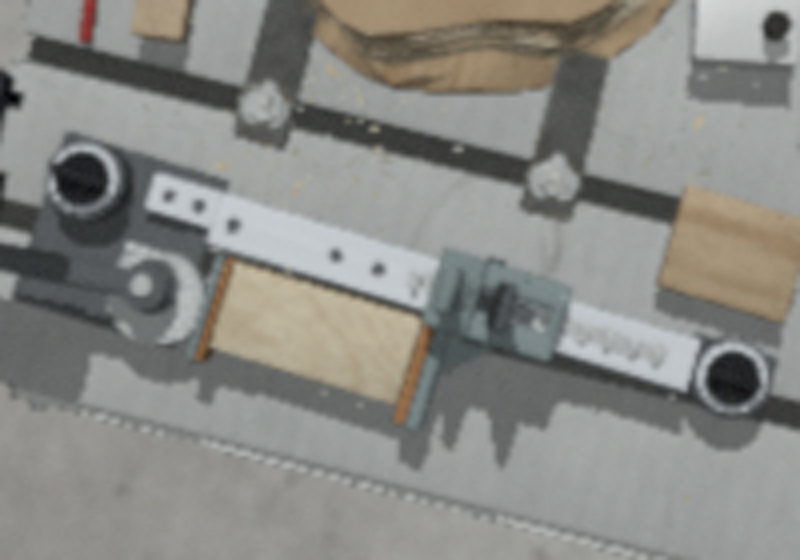

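View pics/m_scene.png

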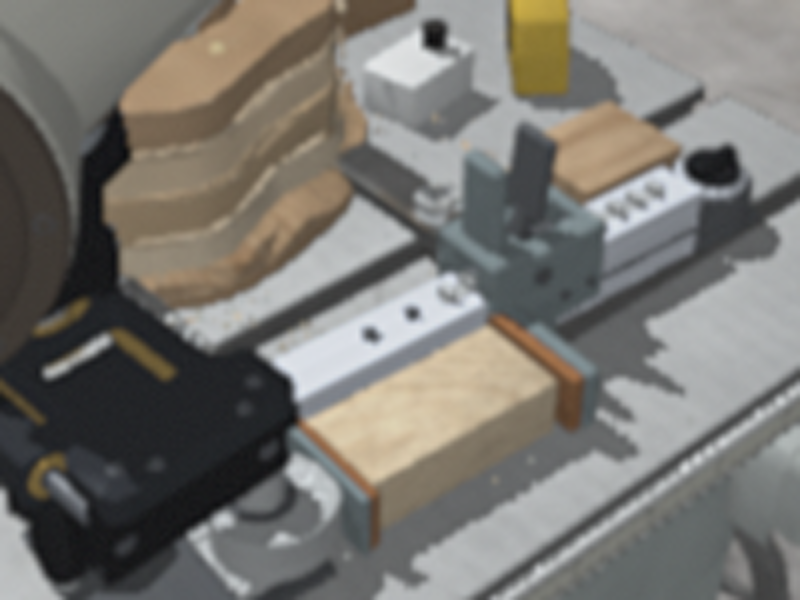

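carry_out(
  steps=[
    [[-0.23,0.04,0,0,0,0.025],[-0.23,0.04,0,0,0,0.025]],
  ],
)

```text
time_s: 18.15
tcp_pos: [0.5033, 0.2296, 0.0994]
ee_rot: [[-0.986, -0.001, -0.168], [0.168, -0.0, -0.986], [0.001, -1.0, 0.0]]
wrist_force: [2.5, 0.1, 1.2]
gripper_width: 0.309
```

carry_out(
  steps=[
    [[-0.24,0.03,0,0,0,0.025],[-0.24,0.03,0,0,0,0.025]],
  ],
)

```text
time_s: 18.4
tcp_pos: [0.5009, 0.2299, 0.0994]
ee_rot: [[-0.99, -0.001, -0.143], [0.143, -0.0, -0.99], [0.001, -1.0, 0.0]]
wrist_force: [2.9, 0.2, 1.4]
gripper_width: 0.307
```

carry_out(
  steps=[
    [[-0.24,0.03,0,0,0,0.025],[-0.24,0.03,0,0,0,0.025]],
  ],
)

```text
time_s: 18.65
tcp_pos: [0.4984, 0.2302, 0.0994]
ee_rot: [[-0.993, -0.001, -0.118], [0.118, -0.0, -0.993], [0.001, -1.0, 0.0]]
wrist_force: [1.8, -0.6, 1.3]
gripper_width: 0.306
```

carry_out(
  steps=[
    [[-0.24,0.02,0,0,0,0.025],[-0.24,0.02,0,0,0,0.025]],
  ],
)

```text
time_s: 18.9
tcp_pos: [0.4961, 0.2304, 0.0994]
ee_rot: [[-0.996, -0.001, -0.094], [0.094, -0.0, -0.996], [0.001, -1.0, 0.0]]
wrist_force: [2.5, 0.3, -0.1]
gripper_width: 0.31
```

carry_out(
  steps=[
    [[-0.24,0.01,0,0,0,0.025],[-0.24,0.01,0,0,0,0.025]],
  ],
)

```text
time_s: 19.15
tcp_pos: [0.4937, 0.2306, 0.0995]
ee_rot: [[-0.998, -0.0, -0.069], [0.069, -0.0, -0.998], [0.0, -1.0, 0.0]]
wrist_force: [1.6, -0.8, 0.9]
gripper_width: 0.311
```

carry_out(
  steps=[
    [[-0.24,0.01,0,0,0,0.025],[-0.24,0.01,0,0,0,0.025]],
  ],
)

```text
time_s: 19.4
tcp_pos: [0.4913, 0.2307, 0.0995]
ee_rot: [[-0.999, -0.0, -0.044], [0.044, -0.0, -0.999], [0.0, -1.0, 0.0]]
wrist_force: [2.4, -0.5, 0.3]
gripper_width: 0.31
```

carry_out(
  steps=[
    [[-0.24,0,0,0,0,0.025],[-0.24,0,0,0,0,0.025]],
  ],
)

```text
time_s: 19.65
tcp_pos: [0.4889, 0.2307, 0.0995]
ee_rot: [[-1.0, -0.0, -0.019], [0.019, 0.0, -1.0], [0.0, -1.0, -0.0]]
wrist_force: [2.4, -0.4, -0.8]
gripper_width: 0.312
```

```bash
python3 look.py n; python3 - <<'E'
import cv2
a=cv2.imread('pics/n_top_full.png')[225:285,190:265]
cv2.imwrite('pics/n2.png',cv2.resize(a,None,fx=9,fy=9,interpolation=cv2.INTER_CUBIC))
a=cv2.imread('pics/n_scene_full.png')[255:325,255:345]
cv2.imwrite('pics/n3.png',cv2.resize(a,None,fx=8,fy=8,interpolation=cv2.INTER_CUBIC))
E
```

```text
19.65 [0.4889 0.2307 0.0995] [ 2.4  -0.41 -0.77] 0.3116188316032351 [[-1.0, -0.0, -0.019], [0.019, 0.0, -1.0], [0.0, -1.0, -0.0]]
```

View pics/n2.png

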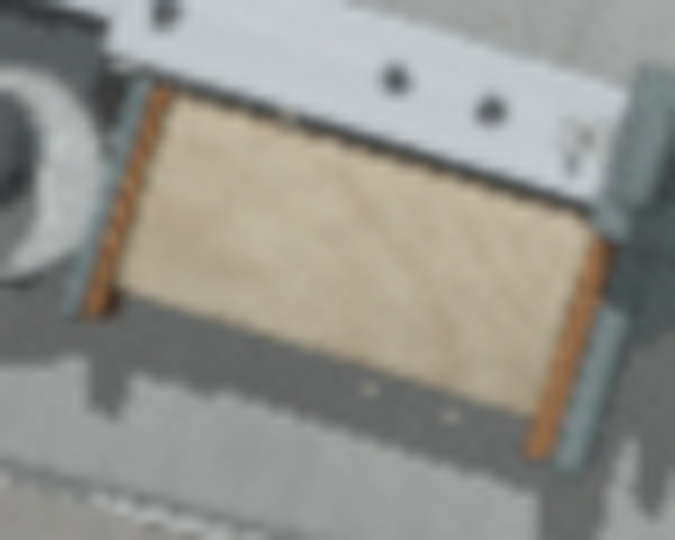

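View pics/n3.png

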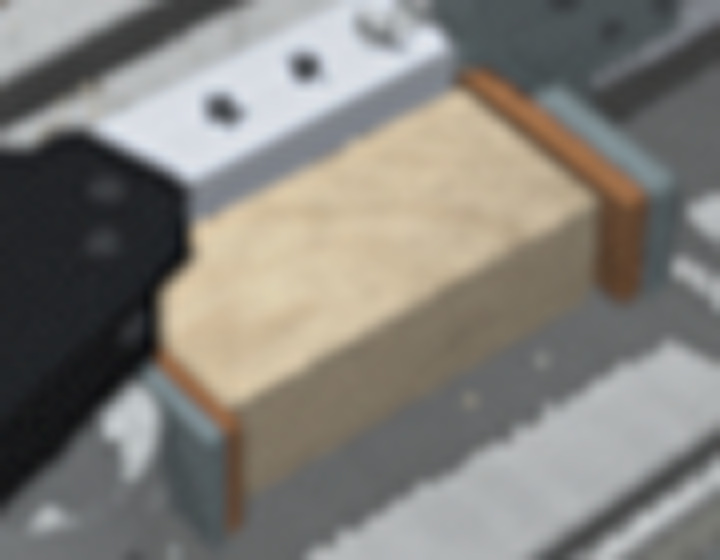

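Touching both faces; nearly tight. I continue in small steps, watching the force.

carry_out(
  steps=[
    [[-0.2,0,0,0,0,0.02],[-0.2,0,0,0,0,0.02]],
  ],
)

```text
time_s: 20.0
tcp_pos: [0.4871, 0.2307, 0.0995]
ee_rot: [[-1.0, -0.0, 0.001], [-0.001, 0.0, -1.0], [0.0, -1.0, -0.0]]
wrist_force: [3.5, -0.2, -2.1]
gripper_width: 0.31
```

carry_out(
  steps=[
    [[-0.2,-0.01,0,0,0,0.02],[-0.2,-0.01,0,0,0,0.02]],
  ],
)

```text
time_s: 20.25
tcp_pos: [0.4851, 0.2307, 0.0995]
ee_rot: [[-1.0, 0.0, 0.021], [-0.021, 0.0, -1.0], [-0.0, -1.0, -0.0]]
wrist_force: [3.9, 0.0, -1.6]
gripper_width: 0.308
```

carry_out(
  steps=[
    [[-0.2,-0.01,0,0,0,0.02],[-0.2,-0.01,0,0,0,0.02]],
  ],
)

```text
time_s: 20.5
tcp_pos: [0.4831, 0.2306, 0.0995]
ee_rot: [[-0.999, 0.0, 0.041], [-0.041, 0.0, -0.999], [-0.0, -1.0, -0.0]]
wrist_force: [4.3, 0.9, -2.3]
gripper_width: 0.309
```

carry_out(
  steps=[
    [[-0.2,-0.01,0,0,0,0.02],[-0.2,-0.01,0,0,0,0.02]],
  ],
)

```text
time_s: 20.75
tcp_pos: [0.4811, 0.2304, 0.0995]
ee_rot: [[-0.998, 0.0, 0.061], [-0.061, 0.0, -0.998], [-0.0, -1.0, -0.0]]
wrist_force: [3.9, 0.8, -2.6]
gripper_width: 0.309
```

carry_out(
  steps=[
    [[-0.15,-0.01,0,0,0,0.015],[-0.15,-0.01,0,0,0,0.015]],
  ],
)

```text
time_s: 21.0
tcp_pos: [0.4796, 0.2303, 0.0995]
ee_rot: [[-0.997, -0.0, 0.076], [-0.076, 0.0, -0.997], [0.0, -1.0, -0.0]]
wrist_force: [3.9, 0.6, -2.8]
gripper_width: 0.31
```

carry_out(
  steps=[
    [[-0.15,-0.01,0,0,0,0.015],[-0.15,-0.01,0,0,0,0.015]],
  ],
)

```text
time_s: 21.25
tcp_pos: [0.4781, 0.2302, 0.0995]
ee_rot: [[-0.996, -0.0, 0.091], [-0.091, -0.0, -0.996], [0.0, -1.0, 0.0]]
wrist_force: [4.6, -0.5, -2.7]
gripper_width: 0.31
```

carry_out(
  steps=[
    [[-0.2,-0.03,0,0,0,0.02],[-0.2,-0.03,0,0,0,0.02]],
  ],
)

```text
time_s: 21.5
tcp_pos: [0.4762, 0.23, 0.0995]
ee_rot: [[-0.994, 0.0, 0.111], [-0.111, 0.0, -0.994], [-0.0, -1.0, -0.0]]
wrist_force: [4.3, -0.2, -2.2]
gripper_width: 0.307
```

carry_out(
  steps=[
    [[-0.2,-0.03,0,0,0,0.02],[-0.2,-0.03,0,0,0,0.02]],
  ],
)

```text
time_s: 21.75
tcp_pos: [0.4743, 0.2297, 0.0995]
ee_rot: [[-0.991, 0.0, 0.131], [-0.131, 0.0, -0.991], [-0.0, -1.0, -0.0]]
wrist_force: [5.1, -0.0, -3.7]
gripper_width: 0.302
```

carry_out(
  steps=[
    [[-0.2,-0.03,0,0,0,0.02],[-0.2,-0.03,0,0,0,0.02]],
  ],
)

```text
time_s: 22.0
tcp_pos: [0.4724, 0.2294, 0.0996]
ee_rot: [[-0.989, 0.0, 0.151], [-0.151, 0.0, -0.989], [-0.0, -1.0, -0.0]]
wrist_force: [4.6, 0.1, -3.2]
gripper_width: 0.313
```

```bash
python3 look.py o; python3 - <<'E'
import cv2,numpy as np
f=lambda n:cv2.resize(cv2.imread(f'pics/{n}_top_full.png')[225:285,190:265],None,fx=5,fy=5,interpolation=cv2.INTER_CUBIC)
g=lambda n:cv2.resize(cv2.imread(f'pics/{n}_scene_full.png')[205:325,255:345],None,fx=4.2,fy=2.5*1.0,interpolation=cv2.INTER_CUBIC)[:, :375]
cv2.imwrite('pics/o2.png',np.vstack([np.hstack([f('n'),f('o')]),np.hstack([g('n'),g('o')])]))
E
```

```text
22.0 [0.4724 0.2294 0.0996] [ 4.65  0.06 -3.16] 0.312552276540226 [[-0.989, 0.0, 0.151], [-0.151, 0.0, -0.989], [-0.0, -1.0, -0.0]]
```

View pics/o2.png

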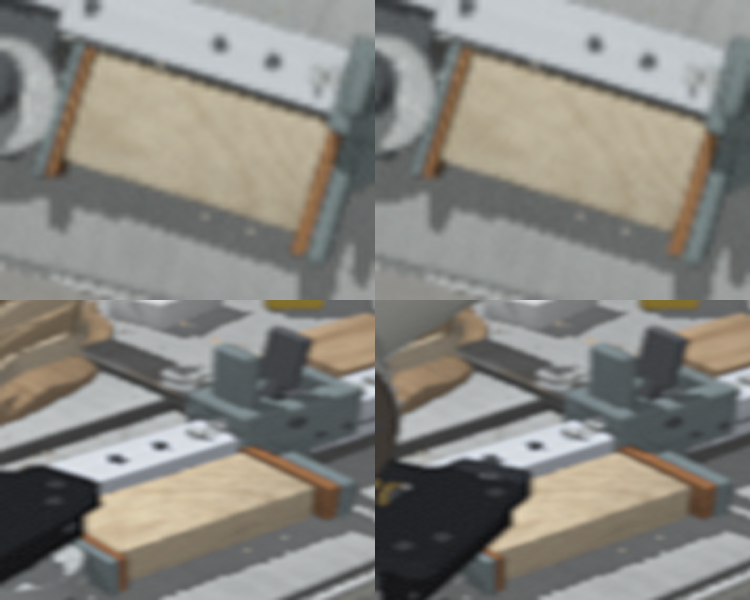

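View pics/o_scene_full.png

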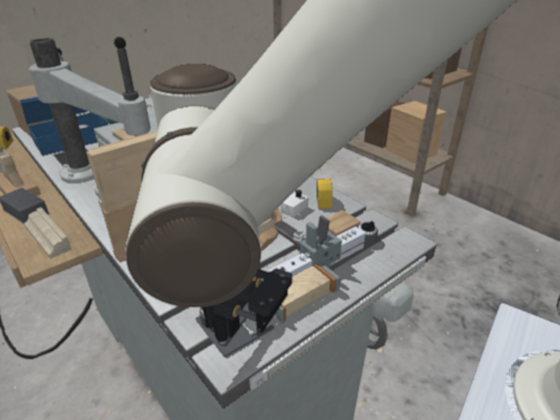

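View pics/o_top_full.png

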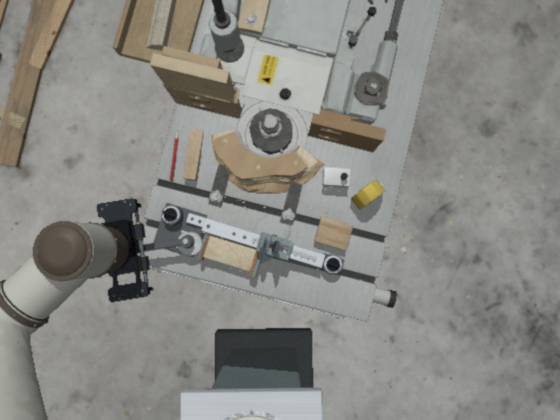

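carry_out(
  steps=[
    [[-0.2,-0.04,0,0,0,0.02],[-0.2,-0.04,0,0,0,0.02]],
  ],
)

```text
time_s: 22.35
tcp_pos: [0.4705, 0.2291, 0.0996]
ee_rot: [[-0.985, 0.001, 0.17], [-0.17, 0.0, -0.985], [-0.001, -1.0, -0.0]]
wrist_force: [6.4, -1.0, -3.8]
gripper_width: 0.312
```

carry_out(
  steps=[
    [[-0.2,-0.04,0,0,0,0.02],[-0.2,-0.04,0,0,0,0.02]],
  ],
)

```text
time_s: 22.6
tcp_pos: [0.4686, 0.2287, 0.0996]
ee_rot: [[-0.982, 0.001, 0.19], [-0.19, 0.001, -0.982], [-0.001, -1.0, -0.0]]
wrist_force: [5.6, -1.2, -3.9]
gripper_width: 0.314
```

carry_out(
  steps=[
    [[-0.2,-0.04,0,0,0,0.02],[-0.2,-0.04,0,0,0,0.02]],
  ],
)

```text
time_s: 22.85
tcp_pos: [0.4667, 0.2283, 0.0996]
ee_rot: [[-0.978, 0.001, 0.21], [-0.21, 0.0, -0.978], [-0.001, -1.0, -0.0]]
wrist_force: [6.2, -0.8, -3.5]
gripper_width: 0.31
```

carry_out(
  steps=[
    [[-0.2,-0.05,0,0,0,0.02],[-0.2,-0.05,0,0,0,0.02]],
  ],
)

```text
time_s: 23.1
tcp_pos: [0.4648, 0.2279, 0.0997]
ee_rot: [[-0.973, 0.001, 0.229], [-0.229, 0.001, -0.973], [-0.001, -1.0, -0.0]]
wrist_force: [6.2, -0.6, -5.0]
gripper_width: 0.313
```

carry_out(
  steps=[
    [[-0.2,-0.05,0,0,0,0.02],[-0.2,-0.05,0,0,0,0.02]],
  ],
)

```text
time_s: 23.35
tcp_pos: [0.463, 0.2274, 0.0997]
ee_rot: [[-0.969, 0.002, 0.249], [-0.249, 0.001, -0.969], [-0.002, -1.0, -0.0]]
wrist_force: [7.2, -1.0, -3.7]
gripper_width: 0.309
```

carry_out(
  steps=[
    [[-0.2,-0.05,0,0,0,0.02],[-0.2,-0.05,0,0,0,0.02]],
  ],
)

```text
time_s: 23.6
tcp_pos: [0.4611, 0.2269, 0.0997]
ee_rot: [[-0.963, 0.002, 0.268], [-0.268, 0.001, -0.963], [-0.002, -1.0, -0.0]]
wrist_force: [7.4, -1.0, -4.7]
gripper_width: 0.308
```

carry_out(
  steps=[
    [[-0.2,-0.05,0,0,0,0.02],[-0.2,-0.05,0,0,0,0.02]],
  ],
)

```text
time_s: 23.85
tcp_pos: [0.4593, 0.2265, 0.0998]
ee_rot: [[-0.958, 0.002, 0.287], [-0.287, 0.001, -0.958], [-0.002, -1.0, -0.0]]
wrist_force: [7.8, -0.7, -4.8]
gripper_width: 0.313
```

carry_out(
  steps=[
    [[0,0,0,0,0,0],[0,0,0,0,0,0],[0,0,0,0,0,0],[0,0,0,0,0,0]],
  ],
  fingers=79,
)

```text
time_s: 24.35
tcp_pos: [0.4575, 0.2258, 0.0994]
ee_rot: [[-0.958, -0.001, 0.287], [-0.287, -0.001, -0.958], [0.001, -1.0, 0.0]]
wrist_force: [0.8, -0.5, 0.6]
gripper_width: 0.647
```

carry_out(
  steps=[
    [[0,0,1,0,0,0],[0,0,4,0,0,0],[0,0,9,0,0,0],[0,2,14,0,0,0],[0,6,18,0,0,0],[0,11,20,0,0,0],[0,16,20,0,0,0],[0,16,20,0,0,0],[0,16,20,0,0,0]],
  ],
)

```text
time_s: 25.48
tcp_pos: [0.4579, 0.3857, 0.2995]
ee_rot: [[-0.958, -0.001, 0.287], [-0.287, -0.001, -0.958], [0.001, -1.0, 0.001]]
wrist_force: [0.0, 0.3, -0.4]
gripper_width: 0.691
```

```bash
python3 look.py q; python3 - <<'E'
import cv2
a=cv2.imread('pics/q_top_full.png')[225:285,170:265]
cv2.imwrite('pics/q2.png',cv2.resize(a,None,fx=8,fy=8,interpolation=cv2.INTER_CUBIC))
E
```

```text
25.475 [0.4579 0.3857 0.2995] [ 0.02  0.26 -0.43] 0.6913750646211075 [[-0.958, -0.001, 0.287], [-0.287, -0.001, -0.958], [0.001, -1.0, 0.001]]
```

View pics/q_scene.png

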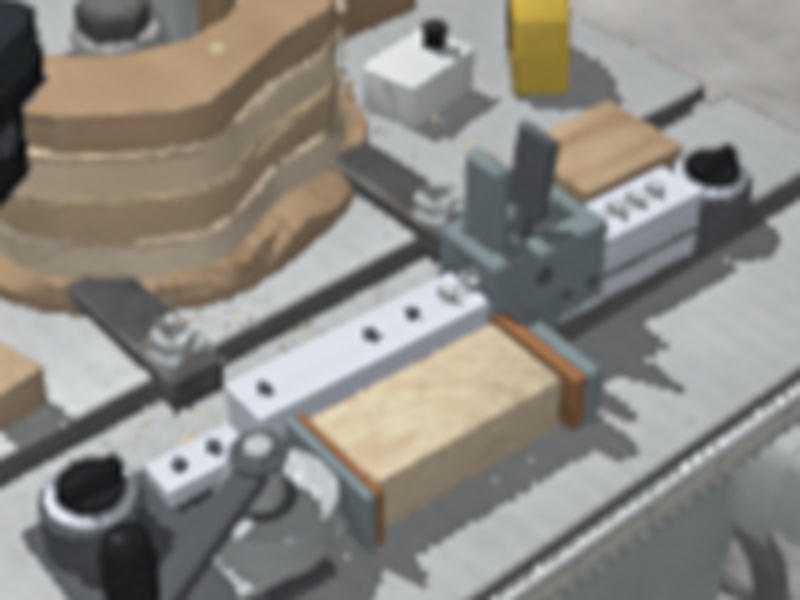

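View pics/q_top.png

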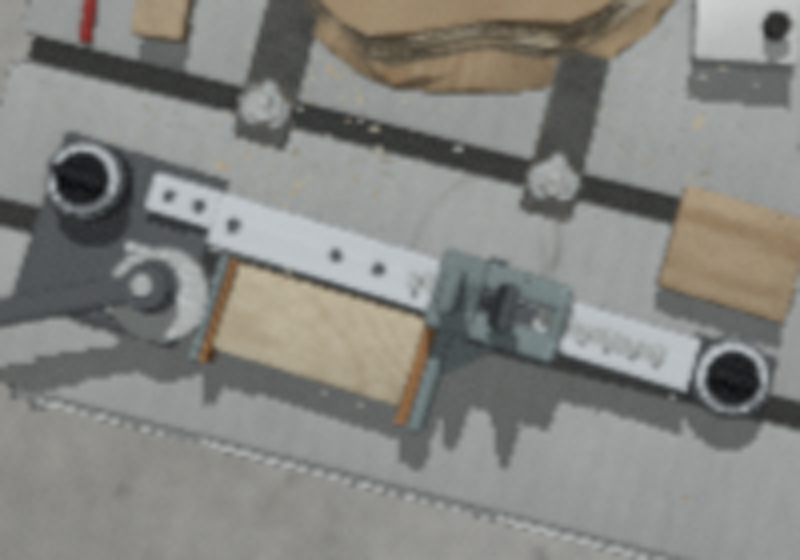

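View pics/q2.png

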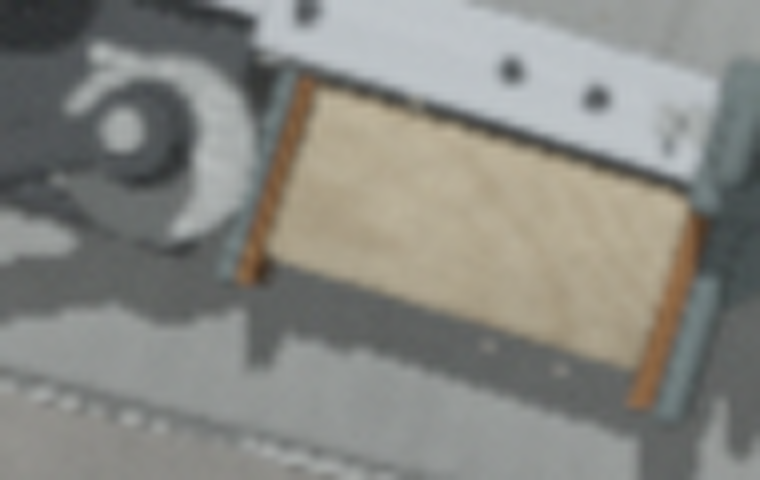

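```bash
python3 - <<'E'
import cv2
a=cv2.imread('pics/q_scene_full.png')[285:355,195:285]
cv2.imwrite('pics/q3.png',cv2.resize(a,None,fx=8,fy=8,interpolation=cv2.INTER_CUBIC))
a=cv2.imread('pics/q_scene_full.png')[200:275,290:345];b=cv2.imread('pics/g_scene_full.png')[200:275,290:345]
import numpy as np
cv2.imwrite('pics/q4.png',cv2.resize(np.hstack([b,a]),None,fx=7,fy=7,interpolation=cv2.INTER_CUBIC))
E
```

```text
(no output)
```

View pics/q3.png

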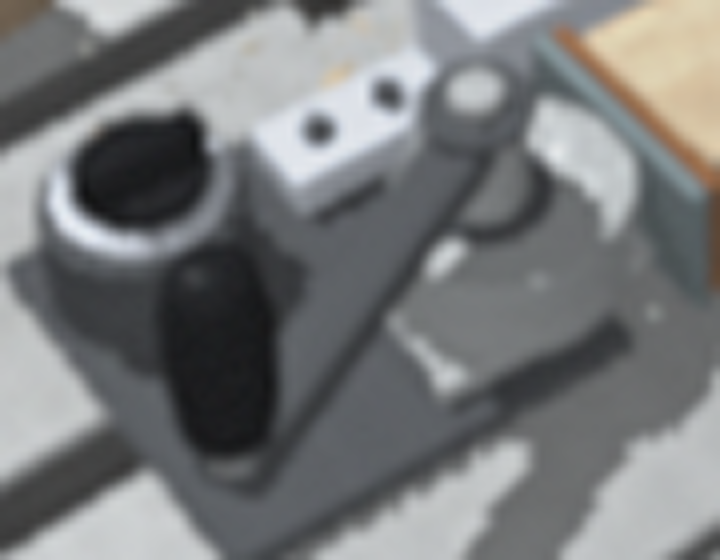

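View pics/q4.png

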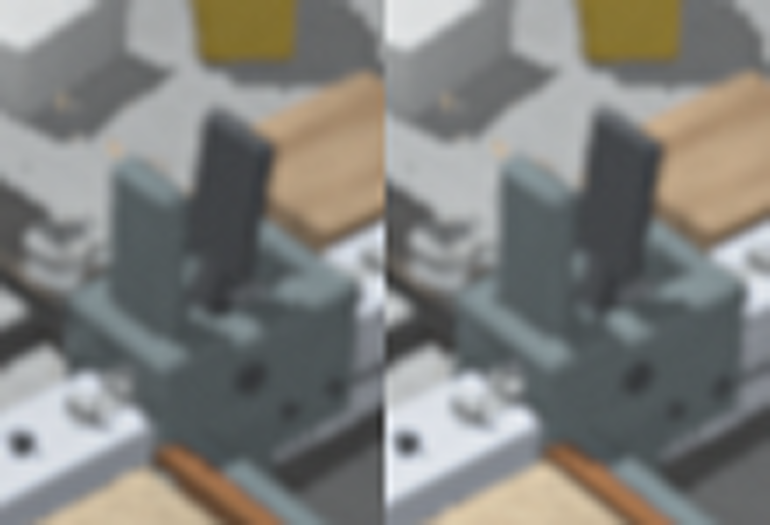

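```bash
python3 - <<'E'
from fit import *
p=np.load('p.npy'); off=p[19:21]
for (u,v,z) in [(208,255,.106),(235,455,.062)]:
    q=ray('s',np.array([195+u/8-.44,285+v/8-.44])-off,z); d=q[:2]-[.4885,.1356]
    print(q.round(4),np.hypot(*d),'cam',np.arctan2(d[1],d[0])+.304)
d=ray('s',np.array([195+475/8-.44,285+92/8-.44])-off,.0654);print(d)
E
python3 - <<'E'
from station import sense
print(sense()['time_s'],sense()['wrist_force'])
E
```

```text
[0.476  0.2271 0.106 ] 0.09238734749351939 cam 2.010663715867206
[0.4694 0.2327 0.062 ] 0.09892282107676612 cam 2.06891578912816
[0.48856197 0.13634733 0.0654    ]
25.575 [ 0.19259933  0.29466591 -0.33397466]
```

```bash
python3 - <<'E'
from station import ticket
print(ticket.finish_job())
E
```

```text
the job is handed in; nothing more can be done
None
```

The pine block is clamped in the jig and the job is handed in, at about 26 s on the robot's clock. No verdict was reported.

- **Jaw:** I squeezed the release, slid the jaw up to the block and let go. It latched at travel 70 mm, which leaves about 120 mm of opening for the 110 mm block; the next notch would not have fitted it. I pushed back on the fixed post and it held over 10 N, so the tooth is down. In the last picture the paddle stands fully open.
- **Cam:** I swung the lever round in small steps until the push on the knob rose from 2.5 N to about 7.8 N, well under the 20 N limit. I then let go and backed the arm clear; the wrist force reads about zero.
- **Last pictures:** The block sits flush against both wooden faces and looks square, and the lever stayed where I left it. The other block and the tape, setting block and wedge look unmoved; I touched none of them.

- **Cam angle uncertain:** The two readings of the final cam angle disagree slightly. The image gives about 2.04 rad and the arm position about 2.15 rad. Both are below the 2.2 rad end stop.
- **Clamp force not measured:** I could not measure it directly. The rise in push suggests several tens of newtons.

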